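# Put the snacks away after the meeting

### The arm

A 6-joint arm with a two-finger parallel gripper is mounted at the origin on the work surface. World frame = base frame: x ahead of the robot, y to its left, z up, the work surface at z = 0. Lengths are in m, angles in rad, forces in N, time in s.
With the tool pointing down it reaches from about 0.225 to 0.725 m from the base axis. Payload 3.1 kg.
Tool frame: the origin (TCP) lies midway between the tips of the shut fingers; the grasp point (between the pads) lies 19 mm behind it (manip.tcp_to_grasp is the distance from the TCP to the grasp point, in m); z points along the fingers, y is the line along which they close (so a half turn about z gives the same grasp; the last joint's range is limited). The gripper opens to 85 mm and grips with 20 to 120 N. Pads are 22 mm wide; open, the fingers measure 114 mm over their backs; the gripper's body (76 mm by 85 mm) begins 54 mm behind the grasp point. The pads swing forward as they close: fully open they stand 13 mm farther back than shut.
Start: joints at [-1.46, 0.048, 0.099, 1.622, 0, 1.443], TCP at [0.124, -0.51, 0.231] pointing down, gripper open.
Joint ranges: [-2.91, 2.91], [-0.99, 1.94], [-1.21, 1.42], [-2.12, 2.29], [-1.49, 1.47], [-3.14, 3.14]. Speed limits (rad/s): [2.79, 2.79, 3.14, 3.14, 3.14, 3.14].

### API

Orientations are given as a unit quaternion [w, x, y, z].
In Python, from bench import manip gives the robot as it stands.
- The arm moves only by the tool move_arm, never from a script. Its argument "series" is a list that holds one entry, the list of rows, each a list of 7 numbers: the shift along the tool's x, y, z each as a share of 250 mm, from -1 to 1, then the turn, a rotation vector about the tool's x, y, z each as a share of 90 degrees, from -1 to 1, then the opening, from -1 (shut) to 1 (fully open). In form: [[[x, y, z, wx, wy, wz, gripper], ...]]. A call has 1 to 5 rows; each row is the pose to reach, as a shift and turn from the pose commanded when the call began, along the tool's axes at that moment; what a row does not reach only later rows make up. A row lasts 1/8 s, in which the tool goes at most 62.5 mm and 10.7 degrees, less where a joint would pass 70% of its speed; a pose out of reach is approached as far as the arm can. A call with a number of a shift or a turn outside -1 to 1 is refused whole. A call with a gripper value outside its range is refused whole. The fingers move at their own pace and stop on an object; "newtons" is the grip in N (left out, the last holds). Time passes only in rows, so rows that repeat a pose let the fingers close. It gives the time, the measured TCP pose, the force, the opening and the grip force at its end, in the units of the state.
- manip.state(): the state, without advancing time (a new reading comes with each control period).
- manip.get_image(name): name is "side" or "top" or "wrist"; returns a dict with "color" (384x512x3 uint8, blue, green, red), "depth" (384x512 float32, m along the optical axis (not along the pixel's ray), 0 where there is no reading), "fx", "fy", "cx", "cy" (pixels), "R" (3x3) and "t" (3): a world point X has camera coordinates R X + t; the wrist camera has in their place "T_tool_cam" (4x4, takes a point from camera to tool coordinates, whose origin is the TCP and whose axes are the flange's). Camera axes: x right, y down, z forward; pixel columns grow to the right and rows downward; lengths in m; the calibration is good to about 2 mm. A picture is of the moment at which its call begins: read the wrist's pose just before it.
- manip.hand_in(): hands the job in; it is judged then, once.
The state is a dict: "time": time; "joint_positions": joint angles; "joint_velocities": joint speeds; "tau": joint torques, N m; "tool_pos": TCP position; "eef_rot": TCP orientation; "contact_force": force on the tool from outside, world axes, zero at the start; "torque": the same for the moment, N m; "finger_gap": finger opening in m; "gripper_force": force on a finger pad.
Only numpy, scipy, OpenCV 4.12 (cv2) and the standard library are available. Lean on these libraries where they do the work, as an engineer would, in place of code of your own. Each camera call takes 0.05 s, during which the arm holds its last target. There are 200 camera calls.

### The job

Put the snacks left over from the meeting away: push every tin, standing upright, into the lane of the tin rack so that they stand in single file wholly between its rails, turn the revolving caddy until its low open tray faces straight to the front (towards the robot's edge of the table), and lay every chocolate bar flat in that tray. Leave everything else on the table where it is.

Things in the scene. Friction and masses are not known exactly. Their poses are not given: they have to be found in the camera images.
- rack: fixed steel tin rack. Origin on the table, mid-mouth of its lane; x runs into the lane, y across, z up. Two straight guide rails, 84 mm apart inside, 4 mm thick, 32 mm high, run from x = 0 to an end stop at x = 345 mm; outside the mouth they flare, to 130 mm apart at x = -35 mm. No floor: tins slide on the table. A wire shelf covers the lane farther in (rack_shelf)
- rack_shelf (a point): middle of the front bar of the rack's wire shelf, 100 mm inside the mouth and 105 mm above the table, axes as the rack's. The shelf spans from here to the end stop; its underside is 101 mm above the table, it and its posts are 106 mm wide outside, and a wire rim along its sides and back rises to 143 mm
- caddy_foot: fixed foot of the revolving caddy; origin on the table, on the turning axis; axes as the world's: its -x is the front, the near table edge where the robot stands. The caddy is a round board 310 mm across, its top 30 mm above the table, with a post on the axis (18 mm thick, knob 32 mm, 181 mm high over the table), three tall black bins and one low open tray, 90 degrees apart
- caddy (a joint): angle of the caddy, rad, counter-clockwise from above; at 0 and whole turns the tray faces front (-x) and the bins lie to +y, +x, -y. Turns freely both ways, light friction (0.12 N m), stays where left. Each bin is 90 mm wide, 50 to 135 mm from the axis, top 90 mm over the table (contents to 105). Between neighbours, at 115 mm from the axis, closed fingers fit to push a side
- tray (a point): centre of the inner floor of the caddy's low open tray, 88 mm from the turning axis and 33 mm above the table; its frame turns with the caddy: x points to the axis, z up. The tray is 96 mm (x) by 112 mm (y) inside, walls 3 mm thick, their top 21 mm above this floor
- tin1: snack tin standing upright: plain metal cylinder with a card sleeve, 76 mm diameter (to be pushed: too wide to grip safely), 80 mm tall, about 0.22 kg; origin at the centre of its underside, z up. There are 3 or 4 of tin1..tin4; absent ones read None. It slides steadily when pushed with two spread fingertips below half height
- tin2: snack tin standing upright: plain metal cylinder with a card sleeve, 76 mm diameter (to be pushed: too wide to grip safely), 80 mm tall, about 0.22 kg; origin at the centre of its underside, z up. There are 3 or 4 of tin1..tin4; absent ones read None. It slides steadily when pushed with two spread fingertips below half height
- tin3: snack tin standing upright: plain metal cylinder with a card sleeve, 76 mm diameter (to be pushed: too wide to grip safely), 80 mm tall, about 0.22 kg; origin at the centre of its underside, z up. There are 3 or 4 of tin1..tin4; absent ones read None. It slides steadily when pushed with two spread fingertips below half height
- tin4: snack tin standing upright: plain metal cylinder with a card sleeve, 76 mm diameter (to be pushed: too wide to grip safely), 80 mm tall, about 0.22 kg; origin at the centre of its underside, z up. There are 3 or 4 of tin1..tin4; absent ones read None. It slides steadily when pushed with two spread fingertips below half height
- bar1: chocolate bar in a white paper sleeve with a brown stripe and foil ends, stiff and flat, 90 (its x) x 40 (its y) x 10 mm (its z), 60 g, lying on the table at the start; origin at the centre of its underside. There are 2 or 3 of bar1..bar3; absent ones read None
- bar2: chocolate bar in a white paper sleeve with a brown stripe and foil ends, stiff and flat, 90 (its x) x 40 (its y) x 10 mm (its z), 60 g, lying on the table at the start; origin at the centre of its underside. There are 2 or 3 of bar1..bar3; absent ones read None
- bar3: chocolate bar in a white paper sleeve with a brown stripe and foil ends, stiff and flat, 90 (its x) x 40 (its y) x 10 mm (its z), 60 g, lying on the table at the start; origin at the centre of its underside. There are 2 or 3 of bar1..bar3; absent ones read None
- mug: bystander, to be left alone: white mug, 80 mm across, 92 mm tall, its handle reaching 75 mm along its y; origin at the centre of its underside
- notes: bystander, to be left alone: block of note paper, 76 x 76 x 30 mm; origin at the centre of its underside
- stapler: bystander, to be left alone: black stapler, 130 mm long (its x), 34 mm wide, 55 mm tall; origin at the centre of its underside
- water: bystander, to be left alone: water bottle, 66 mm across, 200 mm tall; origin at the centre of its underside
- phone: bystander, to be left alone: telephone lying flat, 150 x 72 x 9 mm; origin at the centre of its underside
- eraser: bystander, to be left alone: board eraser, 115 (its x) x 50 x 30 mm; origin at the centre of its underside
- glass: bystander, to be left alone: drinking glass, 68 mm across, 100 mm tall; origin at the centre of its underside
Not all that is in view belongs to the job. What is shaped like the tin1 but black is not meant.

How it is judged:
By the outcome, as a careful person would: the job done as asked, in the order asked, and still so for the second after the job is handed in, with the robot touching nothing.
Of tin1, tin2, tin3, tin4 only 3 to 4 are there at a start; the rules pass over those that are not, and their reading is None.
Of bar1, bar2, bar3 only 2 to 3 are there at a start; the rules pass over those that are not, and their reading is None.
At some moment in a run one of tin1, tin2, tin3, tin4, bar1, bar2, bar3 may be knocked a few centimetres aside while the robot is not near it.
Once in a run the grip may slacken for a moment while it holds something.
It also fails if it takes over 210 s, if anything falls off the work surface, if the arm or the gripper's body presses on something with over 40 N, if the wrist force passes 120 N, or if a joint passes its speed limit or range.

## Working session

There is one attempt and no reset: what is moved stays moved. The work goes in short steps, Python scripts to look and compute and a tool call to move; the robot and the scene stay as the last step left them, time stands still between calls to the robot, and variables do not carry over. Pictures are saved under pics/ and viewed, at most 14 in all, crops included, and the job is handed in when it is done.

Besides the shell and the picture viewer there is one more tool, called after ">>>" by a JSON object that holds its "op" and its "data", one argument or row to a line. move_arm: Moves the arm, as the interface text tells. Its arguments: {"type":"object","properties":{"series":{"type":"array","items":{"type":"array","items":{"type":"array","items":{"type":"number","minimum":-1,"maximum":1}}}},"newtons":{"type":"number"}},"required":["series"]}

```bash
ls; mkdir -p pics
cat > h.py <<'E'
import numpy as np, cv2
from scipy.spatial.transform import Rotation as Ro
from bench import manip
def img(n):
    s=manip.state(); return manip.get_image(n),s
def cam2world(d,s,n):
    if n=="wrist":
        q=s["eef_rot"]; Rt=Ro.from_quat([q[1],q[2],q[3],q[0]]).as_matrix()
        T=np.array(d["T_tool_cam"]); return Rt@T[:3,:3], Rt@T[:3,3]+np.array(s["tool_pos"])
    R=np.array(d["R"]);return R.T,-R.T@np.array(d["t"])
def cloud(d,s,n):
    R,t=cam2world(d,s,n); z=d["depth"]; v,u=np.mgrid[:z.shape[0],:z.shape[1]]
    P=np.stack([(u-d["cx"])/d["fx"]*z,(v-d["cy"])/d["fy"]*z,z],-1)@R.T+t
    P[z<=0]=np.nan; return P
E
python3 - <<'E'
from h import *
s=manip.state(); print({k:np.round(v,3).tolist() for k,v in s.items()})
for n in ("top","side"):
    d,s=img(n); cv2.imwrite(f"pics/{n}0.png",cv2.resize(d["color"],(800,600),interpolation=cv2.INTER_CUBIC)); np.savez(f"{n}0.npz",P=cloud(d,s,n),c=d["color"])
    print(n,cam2world(d,s,n)[1],d["fx"])
E
```

```text
pics
{'time': 0.0, 'joint_positions': [-1.46, 0.049, 0.098, 1.622, 0.0, 1.443], 'joint_velocities': [0.0, -0.0, 0.002, -0.001, -0.001, -0.0], 'tau': [-0.001, -33.878, 32.002, 0.02, -0.0, 0.0], 'tool_pos': [0.124, -0.509, 0.23], 'eef_rot': [-0.001, 0.993, 0.119, 0.0], 'contact_force': [-0.079, 0.255, 0.511], 'torque': [0.026, 0.003, 0.032], 'gripper_force': 0.0, 'finger_gap': 0.086}
top [0.43052809 0.00923342 1.66953511] 481.68442909445844
side [0.44540378 0.86290791 1.01401231] 402.0439086200045
```

View pics/top0.png

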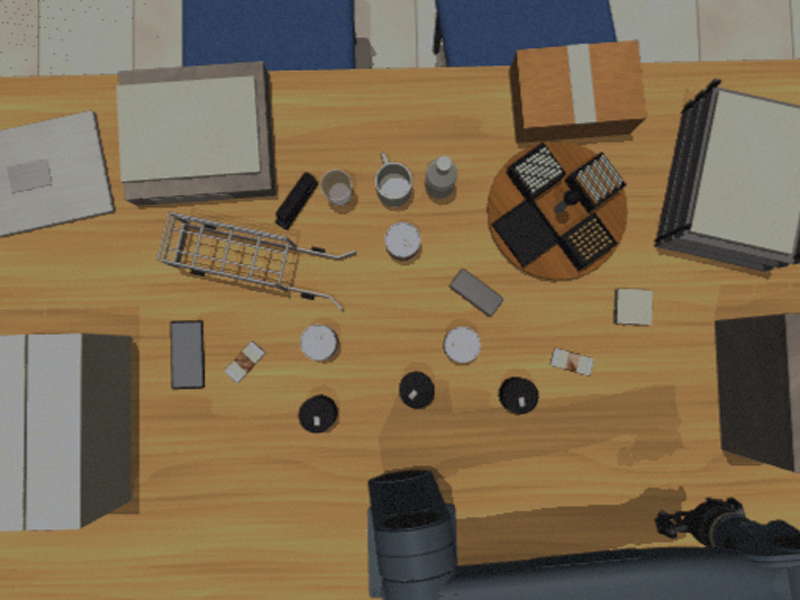

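View pics/side0.png

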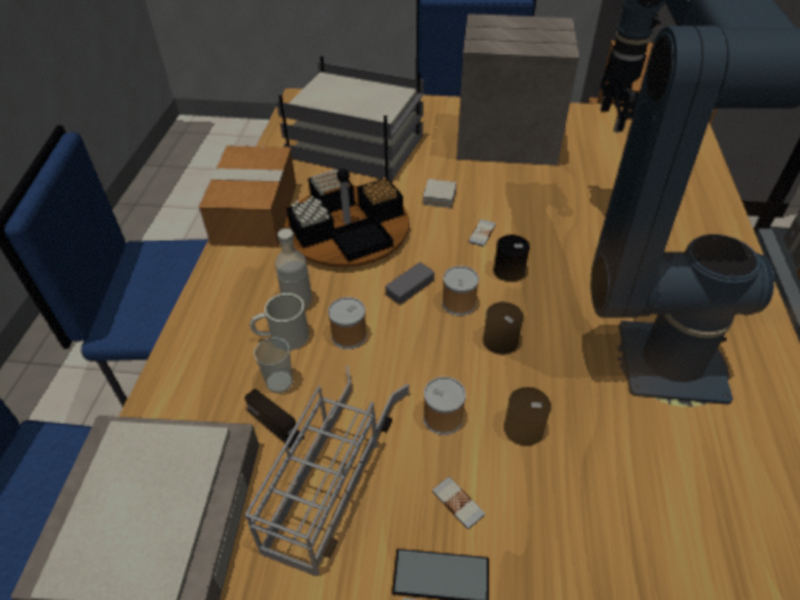

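The white-topped tins at view pixels (403,240), (319,342) and (462,345) are the ones wanted. The black tins at (318,413), (416,390) and (518,395) are decoys. The bars are at (244,361) and (572,362). The grey eraser at (476,291) and the notes at (633,307) could be mistaken for something wanted. The rack mouth is near (300,270), opening right. The caddy is at (557,210) with its tray facing lower left.

Run:
```python
from h import *
t=np.load("top0.npz");sd=np.load("side0.npz");P=t["P"];c=t["c"];Q=sd["P"]
f=.64
def box(P,x,y,z): 
    return P[(abs(P[...,0]-x[0])<x[1])&(abs(P[...,1]-y[0])<y[1])&(P[...,2]>z[0])&(P[...,2]<z[1])]
print("table z", np.nanmedian(P[270:300,180:190,2]))
for n,(u,v) in dict(t1=(403,240),t2=(319,342),t3=(462,345),k1=(318,413),k2=(416,390),k3=(518,395),eraser=(476,291),notes=(633,307),glass=(338,188),mug=(393,182),water=(440,180),stap=(297,200),phone=(187,355)).items():
    p=P[int(v*f),int(u*f)]; out=[n,p.round(3)]
    for C in (P,Q):
        b=box(C,(p[0],.07),(p[1],.07),(max(.008,p[2]-.012),p[2]+.02))
        if len(b)>10:
            r=cv2.minAreaRect((b[:,:2]*1000).astype(np.float32)); out.append([np.round(r[0]).tolist(),np.round(r[1]).tolist(),round(r[2]),round(float(np.median(b[:,2])),3),len(b)])
    print(*out)
for n,(u,v) in dict(b1=(244,361),b2=(572,362)).items():
    p=P[int(v*f),int(u*f)]; 
    for C in (P,Q):
        b=box(C,(p[0],.07),(p[1],.07),(.005,.02)); r=cv2.minAreaRect((b[:,:2]*1000).astype(np.float32)); print(n,p.round(3),r,np.median(b[:,2]),len(b))
# caddy board
for C in (P,Q):
    p=P[int(210*f),int(500*f)]
    b=box(C,(P[int(211*f),int(557*f)][0],.2),(P[int(211*f),int(557*f)][1],.2),(.022,.038))
    print("board",cv2.minEnclosingCircle((b[:,:2]*1000).astype(np.float32)),len(b),np.median(b[:,2]))
# colour crops
g=c[int(85*.64):int(200*.64),int(480*.64):int(640*.64)]
cr=lambda u0,u1,v0,v1:c[int(v0*f):int(v1*f),int(u0*f):int(u1*f)]
a=cv2.resize(cr(140,360,190,320),(800,470),interpolation=cv2.INTER_CUBIC)
cv2.imwrite("pics/rack.png",a)
```

```text
table z -0.0006667798886137444
t1 [0.67  0.006 0.075] [[670.0, 6.0], [73.0, 74.0], 88, 0.077, 407] [[672.0, 8.0], [75.0, 75.0], 73, 0.076, 391]
t2 [0.458 0.186 0.078] [[455.0, 189.0], [73.0, 73.0], 1, 0.077, 412] [[457.0, 191.0], [74.0, 75.0], 57, 0.077, 522]
t3 [ 0.444 -0.114  0.077] [[444.0, -116.0], [72.0, 72.0], 44, 0.077, 411] [[445.0, -113.0], [75.0, 75.0], 39, 0.076, 334]
k1 [0.307 0.192 0.076] [[304.0, 195.0], [73.0, 72.0], 89, 0.077, 423] [[305.0, 197.0], [74.0, 75.0], 6, 0.077, 551]
k2 [ 0.351 -0.016  0.077] [[351.0, -16.0], [72.0, 72.0], 88, 0.077, 414] [[352.0, -14.0], [77.0, 76.0], 52, 0.077, 389]
k3 [ 0.336 -0.23   0.076] [[333.0, -234.0], [73.0, 73.0], 39, 0.077, 425] [[334.0, -232.0], [77.0, 75.0], 63, 0.076, 306]
eraser [ 0.559 -0.151  0.038] [[558.0, -153.0], [114.0, 50.0], 52, 0.03, 405] [[560.0, -151.0], [115.0, 51.0], 52, 0.029, 299]
notes [ 0.517 -0.497  0.029] [[517.0, -497.0], [78.0, 76.0], 86, 0.029, 512] [[520.0, -497.0], [85.0, 77.0], 86, 0.029, 253]
glass [0.798 0.145 0.014] [[798.0, 149.0], [131.0, 133.0], 2, 0.013, 111] [[786.0, 150.0], [51.0, 51.0], 76,
[... 584 characters left out ...]
.3085479736328), 89.70136260986328) 0.008752401153586775 364
b1 [0.418 0.358 0.01 ] ((424.8943176269531, 367.35040283203125), (63.39887237548828, 91.01687622070312), 48.482627868652344) 0.009127468508580927 485
b2 [ 0.4   -0.363  0.01 ] ((400.52618408203125, -362.0653381347656), (134.73448181152344, 137.4387664794922), 88.32964324951172) 0.008799272824223547 376
b2 [ 0.4   -0.363  0.01 ] ((403.182861328125, -356.7146301269531), (98.9849853515625, 46.75895690917969), 79.7114028930664) 0.009401900132218755 160
board ((709.3410034179688, -338.59600830078125), 263.64532470703125) 3912 0.030521653797180415
board ((718.4306030273438, -339.3987731933594), 267.8013916015625) 1785 0.02995796203921408
```

View pics/rack.png

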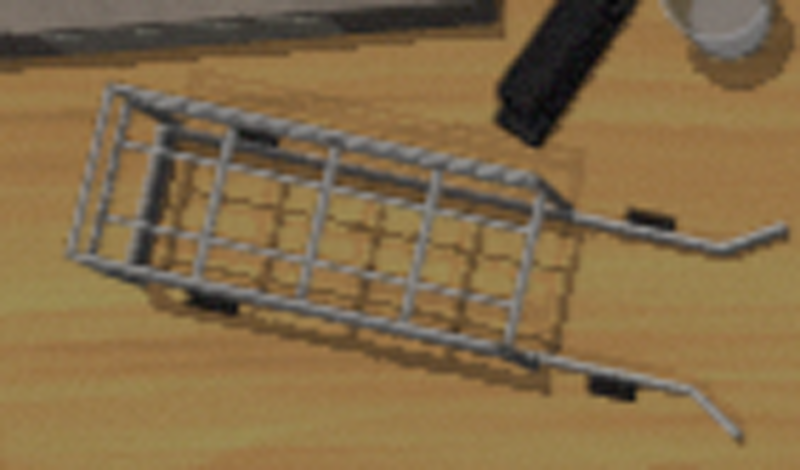

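The rack crop shows the rail kinks (mouth) at crop pixels (725,248) and (690,388), the flare tips at (785,230) and (740,437), and the shelf front bar at about (540,185) to (512,350). The lane runs left and slightly up. There are 3 tins and 2 bars.

Run:
```python
from h import *
from scipy.optimize import least_squares
d,s=img("top");e,_=img("side")
R,t=np.array(d["R"]),np.array(d["t"])
def proj(X,d): 
    c=np.atleast_2d(X)@np.array(d["R"]).T+np.array(d["t"]); return np.c_[c[:,0]/c[:,2]*d["fx"]+d["cx"],c[:,1]/c[:,2]*d["fy"]+d["cy"]]
cl=np.array([(725,248),(690,388),(785,230),(740,437),(540,190),(508,350)],float)
px=np.c_[(cl[:,0]/800*140+int(140*.64)),(cl[:,1]/470*(int(320*.64)-int(190*.64))+int(190*.64))]
# which side: image up=+x world; lane x=+y world => lane y=-x world: lower = +y
M=np.array([(0,-.044,.032),(0,.044,.032),(-.035,-.067,.032),(-.035,.067,.032),(.1,-.051,.105),(.1,.051,.105)])
def W(p): 
    c,s=np.cos(p[2]),np.sin(p[2]); return np.c_[p[0]+c*M[:,0]-s*M[:,1],p[1]+s*M[:,0]+c*M[:,1],M[:,2]]
r=least_squares(lambda p:(proj(W(p),d)-px).ravel(),[.62,.17,1.4]); print("rack",r.x,np.degrees(r.x[2])); print(r.fun.round(1))
print("side pred (view px)",(proj(W(r.x),e)/.64).round().tolist())
P=cloud(d,s,"top");Q=cloud(e,s,"side")
for C,im in ((P,d),(Q,e)):
    c0=np.array([.715,-.325])
    for _ in range(4):
        rr=np.linalg.norm(C[...,:2]-c0,axis=-1); m=(rr<.17)&(abs(C[...,2]-.030)<.006); b=(C[m][:,:2])
        h=cv2.convexHull(b.astype(np.float32))[:,0]
        q=least_squares(lambda p:np.linalg.norm(h-p[:2],axis=1)-p[2],[*c0,.155],loss="soft_l1",f_scale=.002).x; c0=q[:2]
    print("board",q)
    rr=np.linalg.norm(C[...,:2]-c0,axis=-1)
    b=C[(rr>.03)&(rr<.15)&(C[...,2]>.08)&(C[...,2]<.115)][:,:2]-c0
    a=np.degrees(np.angle(np.mean(np.exp(4j*np.arctan2(b[:,1],b[:,0])))))/4; print("bin angle mod 90",a,np.median(C[(rr>.05)&(rr<.13)&(C[...,2]<.045)][:,2]))
    # minarearect per bin
    ang=np.degrees(np.arctan2(b[:,1],b[:,0]))
    for k in range(4):
        dd=(ang-a-90*k+180)%360-180; g=b[abs(dd)<40]
        if len(g)>10: print(k,a+90*k,len(g),[np.round(x,1) for x in cv2.minAreaRect((g*1000).astype(np.float32))])
def bar(u,v):
    p=P[int(v*.64),int(u*.64)]
    for C,i in ((P,d),(Q,e)):
        m=(abs(C[...,0]-p[0])<.065)&(abs(C[...,1]-p[1])<.065); hsv=cv2.cvtColor(i["color"],cv2.COLOR_BGR2HSV)
        m&=(C[...,2]>.0055)&(C[...,2]<.02); m=cv2.morphologyEx(m.astype(np.uint8),cv2.MORPH_OPEN,np.ones((3,3)))
        n,l,st,ce=cv2.connectedComponentsWithStats(m); k=1+np.argmax(st[1:,4]); b=C[l==k]
        print("bar",[np.round(x,1) for x in cv2.minAreaRect((b[:,:2]*1000).astype(np.float32))],b[:,:2].mean(0),np.median(b[:,2]))
bar(244,361);bar(572,362)
dw=manip.get_image("wrist");print(np.round(dw["T_tool_cam"],3),dw["fx"])
```

```text
rack [0.5960801  0.15885599 1.33322741] 76.3883039350747
[-0.4  0.1  0.1  0.4  0.5 -1.1 -0.1  0.5  0.6 -1.  -0.7  1.1]
side pred (view px) [[351.0, 381.0], [393.0, 394.0], [347.0, 364.0], [411.0, 383.0], [321.0, 398.0], [375.0, 415.0]]
board [ 0.7358322  -0.33739986  0.1545829 ]
bin angle mod 90 34.4064750547231 0.03135291992089151
0 34.4064750547231 524 [array([75.5, 51.4]), array([85.5, 94. ]), np.float64(34.5)]
2 214.4064750547231 353 [array([-77.6, -52. ]), array([85. , 92.6]), np.float64(34.5)]
3 304.4064750547231 621 [array([ 51.3, -77.2]), array([90.2, 87.9]), np.float64(34.0)]
board [ 0.7393939  -0.33441035  0.15583514]
bin angle mod 90 37.67981515700864 0.03184715160728224
0 37.67981515700864 387 [array([74. , 51.8]), array([86.2, 96.2]), np.float64(33.1)]
2 217.67981515700865 324 [array([-77.7, -53.4]), array([87.1, 99. ]), np.float64(34.9)]
3 307.67981515700865 266 [array([ 49.9, -77.5]), array([91.1, 96.1]), np.float64(32.6)]
bar [array([425.3, 348.6]), array([33.2, 66.9]), np.float64(59.7)] [0.42628807 0.35235646] 0.010227322975616904
bar [array([418.9, 361.7]), array([39.9, 89.2]), np.float64(47.6)] [0.41766152 0.36348075] 0.009277016894549739
bar [array([ 396.7, -372.1]), array([62.6, 38.1]), np.float64(74.5)] [ 0.39221945 -0.36950967] 0.010411586049029253
bar [array([ 401.9, -359.4]), array([90.5, 39.8]), np.float64(72.1)] [ 0.40207279 -0.35676746] 0.009226398392875534
[[ 0.001 -0.954 -0.301  0.077]
 [ 1.     0.001  0.001  0.   ]
 [-0.    -0.301  0.954 -0.143]
 [ 0.     0.     0.     1.   ]] 290.27715472862246
```

```bash
cat >> h.py <<'E'
import json
def pose(psi): # tool down, tool x at world angle psi (deg)
    c,s=np.cos(np.radians(psi)),np.sin(np.radians(psi)); return np.array([[c,s,0],[s,-c,0],[0,0,-1.]])
def plan(segs,start=None):
    """segs: (x,y,z,psi,grip,rows) ; prints calls of <=5 rows"""
    s=manip.state(); q=s["eef_rot"]
    if start is None: p=np.array(s["tool_pos"]); R=Ro.from_quat([q[1],q[2],q[3],q[0]]).as_matrix()
    else: p=np.array(start[:3]); R=pose(start[3])
    psi=np.degrees(np.arctan2(R[1,0],R[0,0])); g=2*s["finger_gap"]/.085-1
    rows=[]
    for x,y,z,f,gr,n in segs:
        df=(f-psi) if abs(f-psi)<=181 else (f-psi+180)%360-180
        L=np.linalg.norm(np.array([x,y,z])-p if not rows else np.array([x,y,z])-rows[-1][0])
        n=n or max(1,int(np.ceil(max(L/.05,abs(df)/10.))))
        a=p if not rows else rows[-1][0]
        for k in range(1,n+1): rows.append((a+(np.array([x,y,z])-a)*k/n,psi+df*k/n,gr))
        psi=psi+df
    for i in range(0,len(rows),5):
        out=[]
        for a,f,gr in rows[i:i+5]:
            d=R.T@(a-p)/.25; w=Ro.from_matrix(R.T@pose(f)).as_rotvec()/(np.pi/2)
            out.append([round(float(v),3)+0 for v in (*d,*w,gr)])
        print(json.dumps([out]).replace(" ","")); 
        o=np.array(out[-1]); p=p+R@o[:3]*.25; R=R@Ro.from_rotvec(o[3:6]*np.pi/2).as_matrix()
M0=np.array([.596,.159]); U=np.array([.2353,.9719]); V=np.array([-.9719,.2353])
def lane(a,b): return M0+a*U+b*V
def inlane(p): d=np.array(p)[:2]-M0; return d@U,d@V
E
python3 - <<'E'
from h import *
P=np.load("top0.npz")["P"]
for n,c,z in (("mug",(.79,.025),(.085,.1)),("water",(.795,-.075),(.1,.15)),("glass",(.785,.13),(.09,.11))):
    b=P[(abs(P[...,0]-c[0])<.06)&(abs(P[...,1]-c[1])<.05)&(P[...,2]>z[0])&(P[...,2]<z[1])][:,:2]*1000
    print(n,len(b),cv2.minAreaRect(b.astype(np.float32)))
plan([(.30,-.42,.32,0,-.15,0),(.45,-.2,.32,-45,-.15,0),(.52,.05,.32,-90,-.15,0)])
E
```

```text
mug 96 ((793.9498901367188, 22.173282623291016), (78.42131042480469, 78.20687103271484), 56.686588287353516)
water 230 ((799.385986328125, -78.83619689941406), (64.85172271728516, 59.724578857421875), 83.7303466796875)
glass 87 ((786.0357666015625, 143.32974243164062), (63.42780685424805, 66.19584655761719), 89.18891906738281)
[[[0.154,-0.037,-0.071,-0.001,0.0,0.03,-0.15],[0.307,-0.073,-0.143,-0.001,0.0,0.061,-0.15],[0.461,-0.11,-0.214,-0.001,0.0,0.091,-0.15],[0.615,-0.146,-0.285,-0.001,0.0,0.122,-0.15],[0.768,-0.183,-0.357,-0.001,0.0,0.152,-0.15]]]
[[[0.1,-0.147,0.0,0.0,0.0,0.083,-0.15],[0.2,-0.293,0.0,0.0,0.0,0.167,-0.15],[0.3,-0.44,0.0,0.0,0.0,0.25,-0.15],[0.4,-0.587,0.0,0.0,0.0,0.333,-0.15],[0.5,-0.733,0.0,0.0,0.0,0.417,-0.15]]]
[[[-0.01,-0.178,0.0,0.0,0.0,0.083,-0.15],[-0.074,-0.338,0.0,0.0,0.0,0.166,-0.15],[-0.139,-0.499,0.0,0.0,0.0,0.25,-0.15],[-0.203,-0.66,0.0,0.0,0.0,0.333,-0.15],[-0.268,-0.82,0.0,0.0,0.0,0.416,-0.15]]]
[[[-0.149,-0.089,0.0,0.0,0.0,0.084,-0.15],[-0.298,-0.177,0.0,0.0,0.0,0.167,-0.15]]]
```

>>> {"op": "move_arm", "data": {
  "series": [
    [[0.154, -0.037, -0.071, 0, 0, 0.03, -0.15], [0.307, -0.073, -0.143, 0, 0, 0.061, -0.15], [0.461, -0.11, -0.214, 0, 0, 0.091, -0.15], [0.615, -0.146, -0.285, 0, 0, 0.122, -0.15], [0.768, -0.183, -0.357, 0, 0, 0.152, -0.15]]
  ]
}}

```text
time: 0.88
tool_pos: [0.3009, -0.4195, 0.321]
eef_rot: [0.0, 1.0, -0.001, 0.0]
contact_force: [-0.2, -0.4, -0.0]
finger_gap: 0.0363
gripper_force: 0.0
```

>>> {"op": "move_arm", "data": {
  "series": [
    [[0.1, -0.147, 0, 0, 0, 0.083, -0.15], [0.2, -0.293, 0, 0, 0, 0.167, -0.15], [0.3, -0.44, 0, 0, 0, 0.25, -0.15], [0.4, -0.587, 0, 0, 0, 0.333, -0.15], [0.5, -0.733, 0, 0, 0, 0.417, -0.15]]
  ]
}}

```text
time: 1.5
tool_pos: [0.4242, -0.2375, 0.3205]
eef_rot: [-0.001, 0.948, -0.319, 0.0]
contact_force: [-0.6, 0.4, 0.0]
finger_gap: 0.0361
gripper_force: 0.0
```

>>> {"op": "move_arm", "data": {
  "series": [
    [[-0.01, -0.178, 0, 0, 0, 0.083, -0.15], [-0.074, -0.338, 0, 0, 0, 0.166, -0.15], [-0.139, -0.499, 0, 0, 0, 0.25, -0.15], [-0.203, -0.66, 0, 0, 0, 0.333, -0.15], [-0.268, -0.82, 0, 0, 0, 0.416, -0.15]]
  ]
}}

```text
time: 2.12
tool_pos: [0.2801, -0.254, 0.3208]
eef_rot: [-0.062, 0.868, -0.491, 0.026]
contact_force: [0.3, 0.1, 0.6]
finger_gap: 0.0364
gripper_force: 0.0
```

>>> {"op": "move_arm", "data": {
  "series": [
    [[-0.149, -0.089, 0, 0, 0, 0.084, -0.15], [-0.298, -0.177, 0, 0, 0, 0.167, -0.15], [-0.298, -0.177, 0, 0, 0, 0.167, -0.15], [-0.298, -0.177, 0, 0, 0, 0.167, -0.15]]
  ]
}}

```text
time: 2.62
tool_pos: [0.1983, -0.1964, 0.3286]
eef_rot: [-0.088, 0.809, -0.58, 0.033]
contact_force: [-0.4, 0.4, -0.6]
finger_gap: 0.0366
gripper_force: 0.0
```

Run:
```python
from h import *
d,s=img("wrist"); R,t=cam2world(d,s,"wrist"); print(np.round(s["tool_pos"],4),np.round(s["eef_rot"],3),s["finger_gap"],t)
np.savez("w1.npz",P=cloud(d,s,"wrist"),c=d["color"],R=R,t=t,k=[d["fx"],d["fy"],d["cx"],d["cy"]])
cv2.imwrite("pics/w1.png",cv2.resize(d["color"],(800,600),interpolation=cv2.INTER_CUBIC))
def pj(X):
    c=(np.atleast_2d(X)-t)@R; return (np.c_[c[:,0]/c[:,2]*d["fx"]+d["cx"],c[:,1]/c[:,2]*d["fy"]+d["cy"]]/.64).round().tolist()
print("pred kinks/tips",pj(np.array([[*lane(0,-.044),.032],[*lane(0,.044),.032],[*lane(-.035,-.067),.032],[*lane(-.035,.067),.032]])))
P=cloud(d,s,"wrist")
for n,p in (("t1",(.671,.007)),("t2",(.456,.19)),("t3",(.4445,-.1145))):
    b=P[(abs(P[...,0]-p[0])<.06)&(abs(P[...,1]-p[1])<.06)&(P[...,2]>.068)&(P[...,2]<.09)][:,:2]*1000
    if len(b)>9: print(n,cv2.minEnclosingCircle(b.astype(np.float32)),len(b))
```

```text
[ 0.1983 -0.1964  0.3286] [-0.088  0.809 -0.58   0.033] 0.036620267219163734 [ 0.20121047 -0.28370221  0.46482338]
pred kinks/tips [[33.0, 353.0], [92.0, 390.0], [24.0, 323.0], [115.0, 381.0]]
t1 ((642.49365234375, 4.482278823852539), 26.994447708129883) 163
t2 ((453.59246826171875, 188.2590789794922), 39.05278015136719) 945
t3 ((440.96014404296875, -116.14533233642578), 38.416961669921875) 1987
```

View pics/w1.png

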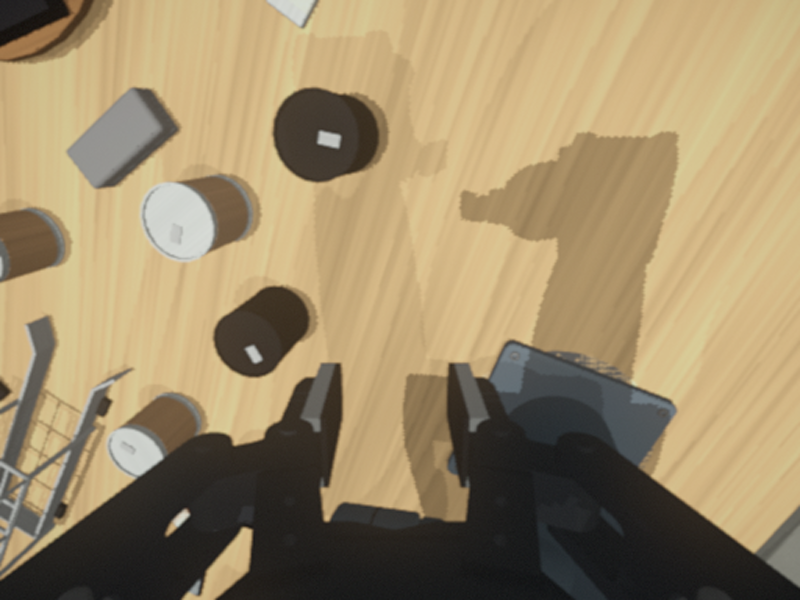

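The wrist view shows the three brown white-topped tins at (180,220), (20,245) and (150,435), the black tins, and the rack at lower left. The third and fourth moves went astray because joint 6 hit its limit, so I'll track yaw through j1 and j6.

```bash
python3 - <<'E'
s=open("h.py").read()
s=s.replace('psi=np.degrees(np.arctan2(R[1,0],R[0,0])); g=','j=np.degrees(s["joint_positions"]); psi=(j[0]-j[5]+180) if start is None else start[3]; print("psi",psi,"j",j.round()); g=')
s=s.replace("df=(f-psi) if abs(f-psi)<=181 else (f-psi+180)%360-180","df=f-psi")
s=s.replace("    for i in range(0,len(rows),5):","""    for a,f,_ in rows:
        j6=np.degrees(np.arctan2(a[1],a[0]))+180-f
        if abs(j6)>172 or np.hypot(a[0],a[1])>.73: print("WARN",a.round(3),f,j6)
    for i in range(0,len(rows),5):""")
open("h.py","w").write(s)
E
python3 - <<'E'
from h import *
plan([(.25,-.2,.33,0,-.15,6)])
E
```

```text
psi -70.92804456048017 j [-71. -30. -10. 113.  10. 180.]
WARN [ 0.207 -0.197  0.329] -59.10670380040015 195.53782552526758
WARN [ 0.216 -0.198  0.329] -47.28536304032012 184.78999476540156
WARN [ 0.224 -0.198  0.329] -35.46402228024009 173.99379184311368
[[[0.013,-0.031,0.004,-0.118,0.02,-0.134,-0.15],[0.027,-0.063,0.008,-0.12,0.007,-0.265,-0.15],[0.04,-0.094,0.012,-0.121,-0.005,-0.396,-0.15],[0.054,-0.126,0.016,-0.122,-0.018,-0.527,-0.15],[0.067,-0.157,0.02,-0.121,-0.031,-0.658,-0.15]]]
[[[0.035,-0.005,-0.001,0.0,0.0,-0.131,-0.15]]]
```

>>> {"op": "move_arm", "data": {
  "series": [
    [[0.013, -0.031, 0.004, -0.118, 0.02, -0.134, -0.15], [0.027, -0.063, 0.008, -0.12, 0.007, -0.265, -0.15], [0.04, -0.094, 0.012, -0.121, -0.005, -0.396, -0.15], [0.054, -0.126, 0.016, -0.122, -0.018, -0.527, -0.15], [0.067, -0.157, 0.02, -0.121, -0.031, -0.658, -0.15]]
  ]
}}

```text
time: 3.3
tool_pos: [0.2427, -0.199, 0.329]
eef_rot: [-0.002, 0.985, -0.171, -0.0]
contact_force: [0.3, 0.3, -0.9]
finger_gap: 0.0365
gripper_force: 0.0
```

>>> {"op": "move_arm", "data": {
  "series": [
    [[0.035, -0.005, 0, 0, 0, -0.131, -0.15], [0.035, -0.005, 0, 0, 0, -0.131, -0.15], [0.035, -0.005, 0, 0, 0, -0.131, -0.15]]
  ]
}}

```text
time: 3.68
tool_pos: [0.25, -0.2008, 0.3293]
eef_rot: [-0.002, 0.997, -0.075, -0.0]
contact_force: [-1.2, 0.4, 0.3]
finger_gap: 0.0367
gripper_force: 0.0
```

Run:
```python
from h import *
s=manip.state(); print(np.round(s["tool_pos"],4),np.round(s["eef_rot"],3),np.degrees(s["joint_positions"]).round(1))
# push dir tin1: world angle
dv=.382*U+.924*V; ang=np.degrees(np.arctan2(dv[1],dv[0])); print(dv,ang)
t1=np.array([.671,.007]); a=t1-.052*dv
plan([(.45,-.1,.25,80,-.15,0),(*a,.25,ang,-.15,0),(*a,.12,ang,-.15,3),(*a,.032,ang,-.15,3)])
```

```text
[ 0.25   -0.2008  0.3293] [-0.002  0.997 -0.075 -0.   ] [-5.090e+01 -2.380e+01 -5.600e+00  1.084e+02  1.000e-01  1.376e+02]
[-0.808151  0.588683] 143.92920963807836
psi -8.548088084354163 j [-51. -24.  -6. 108.   0. 138.]
[[[0.081,-0.057,0.035,-0.002,0.0,-0.109,-0.15],[0.163,-0.115,0.071,-0.002,0.0,-0.219,-0.15],[0.244,-0.172,0.106,-0.002,0.0,-0.328,-0.15],[0.325,-0.23,0.141,-0.002,0.0,-0.437,-0.15],[0.406,-0.287,0.177,-0.002,0.0,-0.547,-0.15]]]
[[[0.097,0.024,0.035,0.0,0.0,-0.109,-0.15],[0.193,0.048,0.07,0.0,0.0,-0.218,-0.15],[0.29,0.072,0.106,0.0,0.0,-0.328,-0.15],[0.386,0.096,0.141,0.0,0.0,-0.437,-0.15],[0.529,0.161,0.141,0.0,0.0,-0.538,-0.15]]]
[[[0.046,0.15,0.0,0.0,0.0,-0.102,-0.15],[0.092,0.299,0.0,0.0,0.0,-0.203,-0.15],[0.138,0.449,0.0,0.0,0.0,-0.305,-0.15],[0.184,0.598,0.0,0.0,0.0,-0.406,-0.15],[0.23,0.748,0.001,0.0,0.0,-0.508,-0.15]]]
[[[-0.075,0.137,0.0,0.0,0.0,-0.101,-0.15],[-0.075,0.137,0.173,0.0,0.0,-0.101,-0.15],[-0.075,0.137,0.346,0.0,0.0,-0.101,-0.15],[-0.075,0.137,0.52,0.0,0.0,-0.101,-0.15],[-0.075,0.137,0.637,0.0,0.0,-0.101,-0.15]]]
[[[0.0,0.0,0.117,0.0,0.0,0.0,-0.15],[0.0,0.0,0.235,0.0,0.0,0.0,-0.15]]]
```

>>> {"op": "move_arm", "data": {
  "series": [
    [[0.081, -0.057, 0.035, 0, 0, -0.109, -0.15], [0.163, -0.115, 0.071, 0, 0, -0.219, -0.15], [0.244, -0.172, 0.106, 0, 0, -0.328, -0.15], [0.325, -0.23, 0.141, 0, 0, -0.437, -0.15], [0.406, -0.287, 0.177, 0, 0, -0.547, -0.15]]
  ]
}}

```text
time: 4.3
tool_pos: [0.3613, -0.1444, 0.2853]
eef_rot: [-0.001, 0.937, 0.35, 0.001]
contact_force: [-0.0, -0.7, -0.0]
finger_gap: 0.0364
gripper_force: 0.0
```

>>> {"op": "move_arm", "data": {
  "series": [
    [[0.097, 0.024, 0.035, 0, 0, -0.109, -0.15], [0.193, 0.048, 0.07, 0, 0, -0.218, -0.15], [0.29, 0.072, 0.106, 0, 0, -0.328, -0.15], [0.386, 0.096, 0.141, 0, 0, -0.437, -0.15], [0.529, 0.161, 0.141, 0, 0, -0.538, -0.15]]
  ]
}}

```text
time: 4.92
tool_pos: [0.4871, -0.0885, 0.2498]
eef_rot: [-0.001, 0.711, 0.703, 0.001]
contact_force: [0.1, -1.3, 0.3]
finger_gap: 0.0366
gripper_force: 0.0
```

>>> {"op": "move_arm", "data": {
  "series": [
    [[0.046, 0.15, 0, 0, 0, -0.102, -0.15], [0.092, 0.299, 0, 0, 0, -0.203, -0.15], [0.138, 0.449, 0, 0, 0, -0.305, -0.15], [0.184, 0.598, 0, 0, 0, -0.406, -0.15], [0.23, 0.748, 0, 0, 0, -0.508, -0.15]]
  ]
}}

```text
time: 5.55
tool_pos: [0.6761, -0.0339, 0.2505]
eef_rot: [-0.0, 0.382, 0.924, 0.001]
contact_force: [0.6, -0.4, 0.3]
finger_gap: 0.0365
gripper_force: 0.0
```

>>> {"op": "move_arm", "data": {
  "series": [
    [[-0.075, 0.137, 0, 0, 0, -0.101, -0.15], [-0.075, 0.137, 0.05, 0, 0, -0.101, -0.15], [-0.075, 0.137, 0.1, 0, 0, -0.101, -0.15], [-0.075, 0.137, 0.1, 0, 0, -0.101, -0.15]]
  ]
}}

```text
time: 6.05
tool_pos: [0.7119, -0.0232, 0.2235]
eef_rot: [-0.002, 0.31, 0.951, 0.001]
contact_force: [0.4, -0.2, 0.2]
finger_gap: 0.0365
gripper_force: 0.0
```

```bash
cat >> h.py <<'E'
def near(P,p,z,w=.06):
    b=P[(abs(P[...,0]-p[0])<w)&(abs(P[...,1]-p[1])<w)&(P[...,2]>z[0])&(P[...,2]<z[1])]; return b
def tins(n="top",guess=()):
    d,s=img(n); P=cloud(d,s,n)
    for g in guess:
        for _ in range(3):
            b=near(P,g,(.07,.09),.045)
            if len(b)<20: break
            c,r=cv2.minEnclosingCircle((b[:,:2]*1000).astype(np.float32)); g=np.array(c)/1000
        print(n,"tin",np.round(g,4),"r",round(r) if len(b)>19 else None,len(b),"lane",np.round(inlane(g),4))
    return d,s,P
E
python3 - <<'E'
from h import *
d,s,P=tins("wrist",[(.671,.007)]); print(np.round(s["tool_pos"],4),np.round(s["eef_rot"],3))
cv2.imwrite("pics/w2.png",cv2.resize(d["color"],(640,480)))
tins("side",[(.671,.007),(.456,.19),(.4445,-.1145)])
R,t=cam2world(d,s,"wrist")
def pj(X):
    c=(np.atleast_2d(X)-t)@R; return (np.c_[c[:,0]/c[:,2]*d["fx"]+d["cx"],c[:,1]/c[:,2]*d["fy"]+d["cy"]]/.8).round().tolist()
print("pred kinks/tips",pj(np.array([[*lane(0,-.044),.032],[*lane(0,.044),.032],[*lane(-.035,-.067),.032],[*lane(-.035,.067),.032]])))
dv=.382*U+.924*V;ang=np.degrees(np.arctan2(dv[1],dv[0])); a=np.array([.671,.007])-.052*dv
plan([(*a,.032,ang,-.15,5)])
E
```

```text
wrist tin [0.6688 0.0054] r 38 4878 lane [-0.1322 -0.1069]
[ 0.7119 -0.0232  0.2235] [-0.002  0.31   0.951  0.001]
side tin [0.6691 0.0051] r 42 357 lane [-0.1323 -0.1073]
side tin [0.4581 0.1902] r 39 495 lane [-0.0021  0.1414]
side tin [ 0.4472 -0.1138] r 40 308 lane [-0.3001  0.0804]
pred kinks/tips [[434.0, 17.0], [399.0, -107.0], [402.0, 64.0], [344.0, -120.0]]
psi 143.9162783087431 j [ -7.  34.  44. 100.   0.  29.]
[[[-0.001,0.0,0.155,0.001,-0.001,0.0,-0.15],[-0.002,0.0,0.31,0.001,-0.001,0.0,-0.15],[-0.002,-0.001,0.465,0.001,-0.001,0.0,-0.15],[-0.003,-0.001,0.621,0.001,-0.001,0.0,-0.15],[-0.004,-0.001,0.776,0.001,-0.001,0.0,-0.15]]]
```

View pics/w2.png

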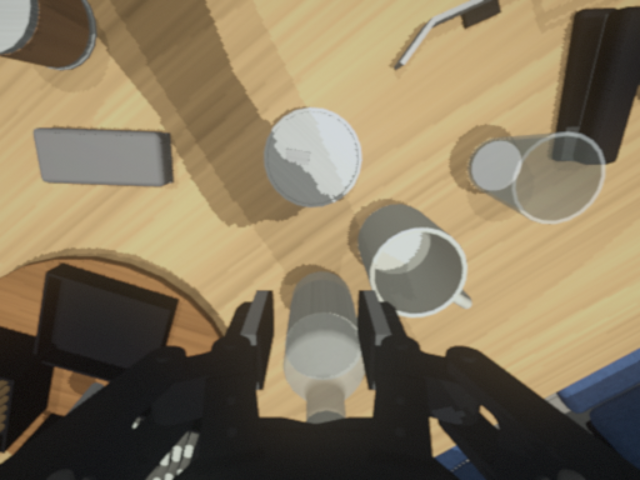

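The rail kink shows at (435,17) and the flare tip at (399,66), close to where I predicted them. The tin is at (313,157), and the fingers have room beside the bottle and mug. I'll descend and push tin1 towards the axis.

>>> {"op": "move_arm", "data": {
  "series": [
    [[0, 0, 0.155, 0, 0, 0, -0.15], [0, 0, 0.31, 0, 0, 0, -0.15], [0, 0, 0.465, 0, 0, 0, -0.15], [0, 0, 0.62, 0, 0, 0, -0.15], [0, 0, 0.77, 0, 0, 0, -0.15]]
  ]
}}

```text
time: 6.78
tool_pos: [0.7131, -0.0229, 0.0337]
eef_rot: [0.001, 0.31, 0.951, 0.001]
contact_force: [0.6, 0.6, -0.2]
finger_gap: 0.0363
gripper_force: 0.0
```

>>> {"op": "move_arm", "data": {
  "series": [
    [[0.05, 0, 0, 0, 0, 0, -0.15], [0.1, 0, 0, 0, 0, 0, -0.15], [0.15, 0, 0, 0, 0, 0, -0.15], [0.2, 0, 0, 0, 0, 0, -0.15], [0.25, 0, 0, 0, 0, 0, -0.15]]
  ]
}}

```text
time: 7.4
tool_pos: [0.6618, 0.0144, 0.034]
eef_rot: [0.0, 0.309, 0.951, 0.001]
contact_force: [0.2, -1.3, -0.6]
finger_gap: 0.0364
gripper_force: 0.6
```

Run:
```python
from h import *
s=manip.state();print(np.round(s["tool_pos"],4),inlane(s["tool_pos"]))
dv=.382*U+.924*V
tins("wrist",[np.array(s["tool_pos"][:2])+.0445*dv])
tins("top",[np.array(s["tool_pos"][:2])+.0445*dv])
```

```text
[0.6618 0.0144 0.034 ] (np.float64(-0.12500819921145423), np.float64(-0.09800754562477187))
wrist tin [0.6332 0.0339] r 49 39203 lane [-0.1128 -0.0656]
top tin [0.6259 0.0406] r None 0 lane [-0.108  -0.0569]
```

>>> {"op": "move_arm", "data": {
  "series": [
    [[0.05, 0, 0, 0, 0, 0, -0.15], [0.1, 0, 0, 0, 0, 0, -0.15], [0.15, 0, 0, 0, 0, 0, -0.15], [0.2, 0, 0, 0, 0, 0, -0.15], [0.245, 0, 0, 0, 0, 0, -0.15]]
  ]
}}

```text
time: 8.12
tool_pos: [0.612, 0.0506, 0.0337]
eef_rot: [0.0, 0.309, 0.951, 0.001]
contact_force: [1.4, -0.4, 0.8]
finger_gap: 0.0365
gripper_force: 0.8
```

>>> {"op": "move_arm", "data": {
  "series": [
    [[-0.08, 0, 0, 0, 0, 0, -0.15], [-0.1, 0, -0.2, 0, 0, 0, -0.15], [-0.1, 0, -0.4, 0, 0, 0, -0.15], [-0.1, 0, -0.6, 0, 0, 0, -0.15]]
  ]
}}

```text
time: 8.62
tool_pos: [0.6314, 0.0357, 0.1842]
eef_rot: [-0.001, 0.309, 0.951, 0.001]
contact_force: [-0.4, 0.0, -0.9]
finger_gap: 0.036
gripper_force: 0.0
```

Run:
```python
from h import *
s=manip.state();print(np.round(s["tool_pos"],4),inlane(s["tool_pos"]))
d,_,_=tins("wrist",[lane(-.084,0)])
tins("side",[lane(-.084,0)])
psi=256.4; a=lane(-.084-.055,0)
plan([(.58,-.03,.19,200,-.15,0),(*a,.17,psi,-.15,0),(*a,.032,psi,-.15,3)])
```

```text
[0.6314 0.0357 0.1842] (np.float64(-0.11150248861249643), np.float64(-0.06343741446556803))
wrist tin [0.574  0.0778] r 38 6962 lane [-0.0841  0.0023]
side tin [0.5773 0.0801] r 40 409 lane [-0.0811 -0.0004]
psi 143.99282515312663 j [-3. 19. 19. 90.  0. 33.]
[[[0.004,-0.057,0.0,0.006,0.006,-0.104,-0.15],[0.008,-0.114,0.001,0.005,0.006,-0.207,-0.15],[0.013,-0.171,0.001,0.005,0.007,-0.311,-0.15],[0.017,-0.228,0.002,0.004,0.007,-0.415,-0.15],[0.021,-0.286,0.002,0.004,0.008,-0.519,-0.15]]]
[[[0.044,-0.036,0.001,0.0,-0.001,-0.103,-0.15],[0.048,0.002,0.015,0.0,-0.001,-0.208,-0.15],[0.053,0.039,0.028,0.0,-0.001,-0.312,-0.15],[0.057,0.076,0.041,0.0,-0.001,-0.417,-0.15],[0.061,0.114,0.055,0.0,-0.001,-0.521,-0.15]]]
[[[-0.024,0.029,0.013,0.0,0.0,-0.105,-0.15],[-0.049,0.057,0.026,0.0,0.0,-0.209,-0.15],[-0.048,0.057,0.21,0.0,0.0,-0.209,-0.15],[-0.048,0.057,0.394,0.0,0.0,-0.209,-0.15],[-0.048,0.057,0.578,0.0,0.0,-0.209,-0.15]]]
```

>>> {"op": "move_arm", "data": {
  "series": [
    [[0.004, -0.057, 0, 0.006, 0.006, -0.104, -0.15], [0.008, -0.114, 0.001, 0.005, 0.006, -0.207, -0.15], [0.013, -0.171, 0.001, 0.005, 0.007, -0.311, -0.15], [0.017, -0.228, 0.002, 0.004, 0.007, -0.415, -0.15], [0.021, -0.286, 0.002, 0.004, 0.008, -0.519, -0.15]]
  ]
}}

```text
time: 9.35
tool_pos: [0.5848, -0.0192, 0.1815]
eef_rot: [-0.008, -0.096, 0.995, 0.001]
contact_force: [0.2, 0.1, 1.0]
finger_gap: 0.0365
gripper_force: 0.0
```

>>> {"op": "move_arm", "data": {
  "series": [
    [[0.044, -0.036, 0, 0, 0, -0.103, -0.15], [0.048, 0.002, 0.015, 0, 0, -0.208, -0.15], [0.053, 0.039, 0.028, 0, 0, -0.312, -0.15], [0.057, 0.076, 0.041, 0, 0, -0.417, -0.15], [0.061, 0.114, 0.055, 0, 0, -0.521, -0.15]]
  ]
}}

```text
time: 9.98
tool_pos: [0.5645, 0.0064, 0.1679]
eef_rot: [-0.007, -0.484, 0.875, 0.004]
contact_force: [-0.0, -1.0, -0.8]
finger_gap: 0.0363
gripper_force: 0.0
```

>>> {"op": "move_arm", "data": {
  "series": [
    [[-0.024, 0.029, 0.013, 0, 0, -0.105, -0.15], [-0.049, 0.057, 0.026, 0, 0, -0.209, -0.15], [-0.048, 0.057, 0.21, 0, 0, -0.209, -0.15], [-0.048, 0.057, 0.394, 0, 0, -0.209, -0.15], [-0.048, 0.057, 0.578, 0, 0, -0.209, -0.15]]
  ]
}}

```text
time: 10.6
tool_pos: [0.557, 0.0239, 0.0226]
eef_rot: [-0.006, -0.618, 0.786, 0.005]
contact_force: [0.7, -0.4, -0.2]
finger_gap: 0.0366
gripper_force: 0.0
```

Run:
```python
from h import *
s=manip.state();print(np.round(s["tool_pos"],4),inlane(s["tool_pos"]))
plan([(*lane(.0135,0),.032,256.4,-.15,12)])
```

```text
[0.557  0.0239 0.0226] (np.float64(-0.14049279906786627), np.float64(0.006152060948572271))
psi 256.41300900747285 j [ -4.  12.  -8.  71.  -0. -81.]
[[[-0.051,-0.002,-0.003,0.009,-0.002,0.0,-0.15],[-0.103,-0.004,-0.007,0.009,-0.002,0.0,-0.15],[-0.154,-0.006,-0.01,0.009,-0.002,0.0,-0.15],[-0.205,-0.008,-0.013,0.009,-0.002,0.0,-0.15],[-0.257,-0.01,-0.017,0.009,-0.002,0.0,-0.15]]]
[[[-0.051,-0.002,-0.003,0.0,0.0,0.0,-0.15],[-0.102,-0.004,-0.006,0.0,0.0,0.0,-0.15],[-0.154,-0.006,-0.009,0.0,0.0,0.0,-0.15],[-0.205,-0.008,-0.012,0.0,0.0,0.0,-0.15],[-0.256,-0.01,-0.015,0.0,0.0,0.0,-0.15]]]
[[[-0.052,-0.003,-0.004,0.0,0.0,0.0,-0.15],[-0.103,-0.005,-0.007,0.0,0.0,0.0,-0.15]]]
```

>>> {"op": "move_arm", "data": {
  "series": [
    [[-0.051, -0.005, -0.01, 0.009, -0.002, 0, -0.15], [-0.103, -0.01, -0.02, 0.009, -0.002, 0, -0.15], [-0.154, -0.015, -0.025, 0.009, -0.002, 0, -0.15], [-0.205, -0.02, -0.03, 0.009, -0.002, 0, -0.15], [-0.257, -0.022, -0.035, 0.009, -0.002, 0, -0.15]]
  ]
}}

```text
time: 11.22
tool_pos: [0.5802, 0.0853, 0.0345]
eef_rot: [0.001, -0.618, 0.786, -0.002]
contact_force: [0.1, -1.1, -0.2]
finger_gap: 0.0364
gripper_force: 0.6
```

>>> {"op": "move_arm", "data": {
  "series": [
    [[-0.051, 0, 0, 0, 0, 0, -0.15], [-0.102, 0, 0, 0, 0, 0, -0.15], [-0.154, 0, 0, 0, 0, 0, -0.15], [-0.205, 0, 0, 0, 0, 0, -0.15], [-0.256, 0, 0, 0, 0, 0, -0.15]]
  ]
}}

```text
time: 11.85
tool_pos: [0.5945, 0.1471, 0.0335]
eef_rot: [0.0, -0.618, 0.786, -0.001]
contact_force: [-1.0, -2.7, 2.9]
finger_gap: 0.0369
gripper_force: 1.3
```

>>> {"op": "move_arm", "data": {
  "series": [
    [[-0.05, 0, 0, 0, 0, 0, -0.15], [-0.1, 0, 0, 0, 0, 0, -0.15], [-0.1, 0, 0, 0, 0, 0, -0.15], [0.1, 0, 0, 0, 0, 0, -0.15], [0.3, 0, -0.3, 0, 0, 0, -0.15]]
  ]
}}

```text
time: 12.48
tool_pos: [0.5728, 0.0878, 0.0776]
eef_rot: [-0.006, -0.619, 0.786, 0.004]
contact_force: [0.9, -0.1, 0.6]
finger_gap: 0.0365
gripper_force: 0.0
```

>>> {"op": "move_arm", "data": {
  "series": [
    [[0.1, 0, -0.2, 0, 0, 0, -0.15], [0.3, 0, -0.4, 0, 0, 0, -0.15], [0.3, 0, -0.4, 0, 0, 0, -0.15]]
  ]
}}

```text
time: 12.85
tool_pos: [0.5642, 0.0137, 0.19]
eef_rot: [0.004, -0.617, 0.787, -0.004]
contact_force: [0.5, 0.3, 0.6]
finger_gap: 0.0364
gripper_force: 0.0
```

Run:
```python
from h import *
s=manip.state();print(np.round(s["tool_pos"],4),inlane(s["tool_pos"]))
tins("side",[lane(.058,0),(.457,.19),(.445,-.114)])
d,s,P=tins("wrist",[lane(.058,0)])
cv2.imwrite("pics/w3.png",d["color"])
```

```text
[0.5642 0.0137 0.19  ] (np.float64(-0.1486609502002807), np.float64(-0.0032661720593111167))
side tin [0.6143 0.2189] r 39 429 lane [ 0.0625 -0.0037]
side tin [0.4561 0.19  ] r 40 496 lane [-0.0028  0.1433]
side tin [ 0.4431 -0.1146] r 41 313 lane [-0.3019  0.0842]
wrist tin [0.604  0.1833] r 15 107 lane [ 0.0255 -0.002 ]
```

View pics/w3.png

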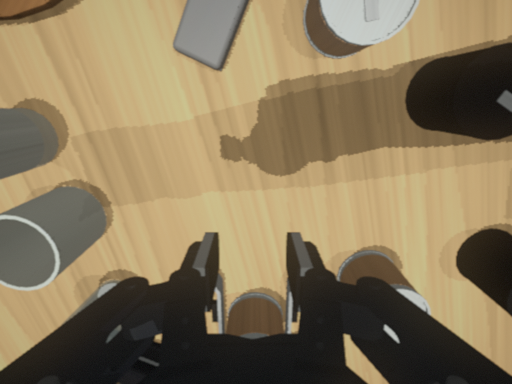

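The wrist view shows tin1 at (255,315) between the rails, and the depth puts it at lane (0.062, -0.004). Tin3 is next.

Run:
```python
from h import *
t=np.array([.4435,-.1145]); e=lane(-.09,0); dv=(e-t)/np.linalg.norm(e-t); psi=np.degrees(np.arctan2(dv[1],dv[0]))+180; print(psi)
a=t-.056*dv; b=e-.0445*dv; c=e-.06*dv
plan([(.44,-.1,.19,psi,-.15,0),(*a,.18,psi,-.15,0),(*a,.032,psi,-.15,4),(*b,.032,psi,-.15,16),(*c,.032,psi,-.15,1),(*lane(-.15,0),.032,256.4,-.15,4)])
```

```text
234.7806778932645
psi 256.29699351948557 j [ -5.   8.   6.  88.   0. -82.]
[[[0.141,0.092,-0.004,-0.003,0.001,0.06,-0.15],[0.282,0.184,-0.008,-0.002,0.001,0.12,-0.15],[0.423,0.276,-0.013,-0.002,0.001,0.179,-0.15],[0.565,0.368,-0.017,-0.002,0.001,0.239,-0.15],[0.695,0.395,0.003,-0.002,0.001,0.239,-0.15]]]
[[[0.132,-0.022,0.02,0.0,0.0,0.0,-0.15],[0.132,-0.022,0.168,0.0,0.0,0.0,-0.15],[0.132,-0.022,0.316,0.0,0.0,0.0,-0.15],[0.132,-0.022,0.464,0.0,0.0,0.0,-0.15],[0.132,-0.022,0.612,0.0,0.0,0.0,-0.15]]]
[[[-0.06,0.0,0.0,0.0,0.0,0.0,-0.15],[-0.119,0.0,0.0,0.0,0.0,0.0,-0.15],[-0.179,0.0,0.0,0.0,0.0,0.0,-0.15],[-0.239,0.0,0.0,0.0,0.0,0.0,-0.15],[-0.299,0.0,0.0,0.0,0.0,0.0,-0.15]]]
[[[-0.06,0.0,0.0,0.0,0.0,0.0,-0.15],[-0.119,0.0,0.0,0.0,0.0,0.0,-0.15],[-0.179,0.0,0.0,0.0,0.0,0.0,-0.15],[-0.239,0.0,0.0,0.0,0.0,0.0,-0.15],[-0.299,0.0,0.0,0.0,0.0,0.0,-0.15]]]
[[[-0.06,0.0,0.0,0.0,0.0,0.0,-0.15],[-0.119,0.0,0.0,0.0,0.0,0.0,-0.15],[-0.179,0.0,0.0,0.0,0.0,0.0,-0.15],[-0.239,0.0,0.0,0.0,0.0,0.0,-0.15],[-0.299,0.0,0.0,0.0,0.0,0.0,-0.15]]]
[[[-0.06,0.0,0.0,0.0,0.0,0.0,-0.15],[0.002,0.0,0.0,0.0,0.0,0.0,-0.15],[-0.002,-0.022,0.0,0.0,0.0,-0.06,-0.15],[-0.006,-0.044,0.0,0.0,0.0,-0.12,-0.15],[-0.01,-0.066,0.0,0.0,0.0,-0.18,-0.15]]]
[[[0.002,-0.023,0.0,0.0,0.0,-0.06,-0.15]]]
```

>>> {"op": "move_arm", "data": {
  "series": [
    [[0.141, 0.092, -0.004, -0.003, 0.001, 0.06, -0.15], [0.282, 0.184, -0.008, -0.002, 0.001, 0.12, -0.15], [0.423, 0.276, -0.013, -0.002, 0.001, 0.179, -0.15], [0.565, 0.368, -0.017, -0.002, 0.001, 0.239, -0.15], [0.695, 0.395, 0.003, -0.002, 0.001, 0.239, -0.15]]
  ]
}}

```text
time: 13.58
tool_pos: [0.4238, -0.1289, 0.1824]
eef_rot: [-0.002, -0.461, 0.887, 0.002]
contact_force: [0.2, -0.1, 0.5]
finger_gap: 0.0363
gripper_force: 0.0
```

>>> {"op": "move_arm", "data": {
  "series": [
    [[0.132, -0.022, 0.02, 0, 0, 0, -0.15], [0.132, -0.022, 0.168, 0, 0, 0, -0.15], [0.132, -0.022, 0.316, 0, 0, 0, -0.15], [0.132, -0.022, 0.464, 0, 0, 0, -0.15], [0.132, -0.022, 0.612, 0, 0, 0, -0.15]]
  ]
}}

```text
time: 14.2
tool_pos: [0.4093, -0.1581, 0.0279]
eef_rot: [-0.002, -0.461, 0.887, 0.002]
contact_force: [0.8, 0.2, 0.3]
finger_gap: 0.0363
gripper_force: 0.0
```

Run:
```python
from h import *
s=manip.state();print(np.round(s["tool_pos"],4),np.round(s["eef_rot"],4))
tins("side",[(.4435,-.1145),lane(.0625,0),(.457,.19)])
```

```text
[ 0.4093 -0.1581  0.0279] [-0.0017 -0.4615  0.8871  0.002 ]
side tin [ 0.4358 -0.1135] r 46 331 lane [-0.3025  0.0916]
side tin [0.6145 0.2186] r 40 427 lane [ 0.0623 -0.004 ]
side tin [0.4579 0.1903] r 39 496 lane [-0.0021  0.1416]
```

Aligned within 2 mm; pushing.

>>> {"op": "move_arm", "data": {
  "series": [
    [[-0.06, 0, -0.005, 0, 0, 0, -0.15], [-0.12, 0, -0.01, 0, 0, 0, -0.15], [-0.18, 0, -0.01, 0, 0, 0, -0.15], [-0.24, 0, -0.01, 0, 0, 0, -0.15], [-0.3, 0, -0.01, 0, 0, 0, -0.15]]
  ]
}}

```text
time: 14.88
tool_pos: [0.4548, -0.0984, 0.0348]
eef_rot: [-0.001, -0.461, 0.887, -0.001]
contact_force: [-1.7, -1.8, 1.9]
finger_gap: 0.0363
gripper_force: 1.4
```

>>> {"op": "move_arm", "data": {
  "series": [
    [[-0.06, 0, 0, 0, 0, 0, -0.15], [-0.12, 0, 0, 0, 0, 0, -0.15], [-0.18, 0, 0, 0, 0, 0, -0.15], [-0.24, 0, 0, 0, 0, 0, -0.15], [-0.3, 0, 0, 0, 0, 0, -0.15]]
  ]
}}

```text
time: 15.5
tool_pos: [0.4973, -0.0367, 0.0337]
eef_rot: [-0.001, -0.461, 0.888, -0.0]
contact_force: [-2.3, -1.8, 2.6]
finger_gap: 0.0361
gripper_force: 1.4
```

>>> {"op": "move_arm", "data": {
  "series": [
    [[-0.06, 0, 0, 0, 0, 0, -0.15], [-0.12, 0, 0, 0, 0, 0, -0.15], [-0.18, 0, 0, 0, 0, 0, -0.15], [-0.24, 0, 0, 0, 0, 0, -0.15], [-0.3, 0, 0, 0, 0, 0, -0.15]]
  ]
}}

```text
time: 16.12
tool_pos: [0.5405, 0.0247, 0.0336]
eef_rot: [-0.001, -0.461, 0.888, -0.0]
contact_force: [-1.3, -2.6, 2.0]
finger_gap: 0.0364
gripper_force: 1.4
```

Run:
```python
from h import *
s=manip.state();print(np.round(s["tool_pos"],4),inlane(s["tool_pos"]))
dv=np.array([.5765,.817]); g=np.array(s["tool_pos"][:2])+.0445*dv; print("tin est",g,inlane(g))
tins("top",[g]); tins("side",[g])
plan([(*lane(-.09,0)-.0445*dv,.032,234.8,-.15,1),(*lane(-.09,0)-.06*dv,.032,234.8,-.15,1),(*lane(-.15,0),.032,256.4,-.15,3)])
```

```text
[0.5405 0.0247 0.0336] (np.float64(-0.14361467685625823), np.float64(0.022339658359111177))
tin est [0.56614734 0.06102797] (np.float64(-0.10224334948125824), np.float64(0.005960977234111188))
top tin [0.5661 0.061 ] r None 18 lane [-0.1022  0.006 ]
side tin [0.5581 0.061 ] r 50 452 lane [-0.1042  0.0137]
psi 234.98991600066654 j [ -4.   8. -11.  71.   0. -59.]
[[[-0.049,-0.004,0.006,0.001,0.0,0.002,-0.15],[0.013,-0.004,0.006,0.001,0.0,0.002,-0.15],[0.008,-0.034,0.006,0.001,0.0,-0.078,-0.15],[0.002,-0.063,0.006,0.001,0.0,-0.158,-0.15],[-0.003,-0.093,0.006,0.001,0.0,-0.238,-0.15]]]
```

>>> {"op": "move_arm", "data": {
  "series": [
    [[-0.049, -0.004, 0, 0, 0, 0.002, -0.15], [0.013, -0.004, 0, 0, 0, 0.002, -0.15], [0.008, -0.034, 0, 0, 0, -0.078, -0.15], [0.002, -0.063, 0, 0, 0, -0.158, -0.15], [-0.003, -0.093, 0, 0, 0, -0.238, -0.15]]
  ]
}}

```text
time: 16.85
tool_pos: [0.559, 0.0103, 0.0334]
eef_rot: [-0.001, -0.619, 0.785, 0.0]
contact_force: [0.5, -0.0, 0.6]
finger_gap: 0.0363
gripper_force: 0.0
```

>>> {"op": "move_arm", "data": {
  "series": [
    [[0, 0, 0, 0, 0, 0, -0.15]]
  ]
}}

```text
time: 16.98
tool_pos: [0.5593, 0.0102, 0.0335]
eef_rot: [-0.001, -0.617, 0.787, 0.0]
contact_force: [-0.1, -1.0, -1.0]
finger_gap: 0.0364
gripper_force: 0.0
```

Run:
```python
from h import *
s=manip.state();print(np.round(s["tool_pos"],4),inlane(s["tool_pos"]),np.round(s["eef_rot"],4))
tins("side",[lane(-.09,0)]); tins("wrist",[lane(-.09,0)])
plan([(*lane(.0135,0),.032,256.4,-.15,13)])
```

```text
[0.5593 0.0102 0.0335] (np.float64(-0.1532185065523206), np.float64(0.0007044699221769618)) [-1.000e-03 -6.167e-01  7.872e-01  2.000e-04]
side tin [0.5648 0.0615] r 55 398 lane [-0.1021  0.0074]
wrist tin [0.5635 0.0073] r 48 5062 lane [-0.1551 -0.0041]
psi 256.1474347796865 j [ -6.  11.  -8.  71.  -0. -82.]
[[[-0.051,0.0,0.0,0.001,-0.001,0.0,-0.15],[-0.102,0.0,0.001,0.001,-0.001,0.0,-0.15],[-0.154,-0.001,0.001,0.001,-0.001,-0.001,-0.15],[-0.205,-0.001,0.001,0.001,-0.001,-0.001,-0.15],[-0.256,-0.001,0.002,0.001,-0.001,-0.001,-0.15]]]
[[[-0.051,0.0,0.0,0.0,0.0,0.0,-0.15],[-0.102,0.0,0.001,0.0,0.0,-0.001,-0.15],[-0.154,-0.001,0.001,0.0,0.0,-0.001,-0.15],[-0.205,-0.001,0.002,0.0,0.0,-0.001,-0.15],[-0.256,-0.001,0.002,0.0,0.0,-0.001,-0.15]]]
[[[-0.051,0.0,0.001,0.0,0.0,0.0,-0.15],[-0.102,-0.001,0.001,0.0,0.0,-0.001,-0.15],[-0.153,-0.001,0.001,0.0,0.0,-0.001,-0.15]]]
```

>>> {"op": "move_arm", "data": {
  "series": [
    [[-0.051, 0, 0, 0, 0, 0, -0.15], [-0.102, 0, 0, 0, 0, 0, -0.15], [-0.154, 0, 0, 0, 0, 0, -0.15], [-0.205, 0, 0, 0, 0, 0, -0.15], [-0.256, 0, 0, 0, 0, 0, -0.15]]
  ]
}}

```text
time: 17.7
tool_pos: [0.5748, 0.0742, 0.0335]
eef_rot: [-0.001, -0.618, 0.786, -0.0]
contact_force: [0.3, -1.0, 0.2]
finger_gap: 0.0364
gripper_force: 0.7
```

>>> {"op": "move_arm", "data": {
  "series": [
    [[-0.051, 0, 0, 0, 0, 0, -0.15], [-0.102, 0, 0, 0, 0, 0, -0.15], [-0.154, 0, 0, 0, 0, 0, -0.15], [-0.205, 0, 0, 0, 0, 0, -0.15], [-0.256, 0, 0, 0, 0, 0, -0.15]]
  ]
}}

```text
time: 18.32
tool_pos: [0.59, 0.1359, 0.0335]
eef_rot: [-0.001, -0.618, 0.787, -0.0]
contact_force: [-0.6, -4.5, 1.9]
finger_gap: 0.0362
gripper_force: 1.5
```

>>> {"op": "move_arm", "data": {
  "series": [
    [[-0.051, 0, 0, 0, 0, 0, -0.15], [-0.102, 0, 0, 0, 0, 0, -0.15], [-0.153, 0, 0, 0, 0, 0, -0.15], [-0.153, 0, 0, 0, 0, 0, -0.15]]
  ]
}}

```text
time: 18.82
tool_pos: [0.5991, 0.1749, 0.0331]
eef_rot: [-0.0, -0.618, 0.786, 0.001]
contact_force: [0.1, -0.4, -0.1]
finger_gap: 0.0363
gripper_force: 0.0
```

>>> {"op": "move_arm", "data": {
  "series": [
    [[0.2, 0, 0, 0, 0, 0, -0.15], [0.3, 0, -0.2, 0, 0, 0, -0.15], [0.3, 0, -0.4, 0, 0, 0, -0.15], [0.3, 0, -0.6, 0, 0, 0, -0.15], [0.3, 0, -0.6, 0, 0, 0, -0.15]]
  ]
}}

```text
time: 19.45
tool_pos: [0.5847, 0.101, 0.1895]
eef_rot: [0.004, -0.618, 0.786, -0.002]
contact_force: [0.8, -0.3, -0.1]
finger_gap: 0.0365
gripper_force: 0.0
```

Run:
```python
from h import *
s=manip.state();print(np.round(s["tool_pos"],4),inlane(s["tool_pos"]),np.round(s["eef_rot"],4))
tins("side",[lane(.06,0),lane(.136,0),(.457,.19)])
# tin2: push along -U ; -x or +x forward? psi options: forward=-x -> psi = ang(-U)+180 = 76.4
t=np.array([.457,.19]); a=t+.056*U
plan([(.53,.17,.22,76.4,-.15,18),(*a,.2,76.4,-.15,0),(*a,.032,76.4,-.15,4)])
```

```text
[0.5847 0.101  0.1895] (np.float64(-0.05906104897936479), np.float64(-0.0026396952452973333)) [ 0.0043 -0.6178  0.7863 -0.0022]
side tin [0.6178 0.2393] r 55 518 lane [ 0.0832 -0.0023]
side tin [0.627  0.2765] r 54 483 lane [ 0.1214 -0.0025]
side tin [0.4385 0.1415] r 40 459 lane [-0.0541  0.149 ]
psi 256.3185473188917 j [  3.  12.  11.  88.   0. -73.]
[[[-0.012,0.015,-0.008,-0.002,0.002,0.111,-0.15],[-0.024,0.03,-0.015,-0.002,0.002,0.222,-0.15],[-0.036,0.045,-0.023,-0.002,0.002,0.333,-0.15],[-0.049,0.06,-0.03,-0.002,0.002,0.444,-0.15],[-0.061,0.075,-0.038,-0.002,0.002,0.555,-0.15]]]
[[[0.004,0.019,-0.007,0.0,0.0,0.111,-0.15],[0.008,0.038,-0.015,0.0,0.0,0.222,-0.15],[0.012,0.057,-0.022,0.0,0.0,0.333,-0.15],[0.016,0.076,-0.03,0.0,0.0,0.445,-0.15],[0.019,0.095,-0.037,0.001,0.0,0.556,-0.15]]]
[[[0.017,0.009,-0.008,0.0,0.0,0.111,-0.15],[0.034,0.018,-0.015,0.0,0.0,0.222,-0.15],[0.051,0.028,-0.023,0.0,0.0,0.333,-0.15],[0.068,0.037,-0.03,0.0,0.0,0.444,-0.15],[0.085,0.046,-0.038,0.0,0.0,0.555,-0.15]]]
[[[0.019,-0.007,-0.007,0.0,0.0,0.111,-0.15],[0.037,-0.014,-0.015,0.0,0.0,0.222,-0.15],[0.055,-0.021,-0.022,0.0,0.0,0.333,-0.15],[0.231,-0.094,0.018,0.0,0.0,0.333,-0.15],[0.408,-0.167,0.058,0.0,0.0,0.333,-0.15]]]
[[[0.0,0.0,0.168,0.0,0.0,0.0,-0.15],[0.0,0.0,0.336,0.0,0.0,0.0,-0.15],[0.0,0.0,0.504,0.0,0.0,0.0,-0.15],[0.001,0.0,0.672,0.0,0.0,0.0,-0.15]]]
```

Run:
```python
from h import *
tins("top",[(.4385,.1415)])
t=np.array([.4385,.1415]); e=lane(-.12,0); dv=(e-t)/np.linalg.norm(e-t); psi=np.degrees(np.arctan2(dv[1],dv[0]))+360; print(psi,np.linalg.norm(e-t))
a=t-.056*dv
plan([(.42,.15,.2,psi,-.15,0),(*a,.19,psi,-.15,0),(*a,.034,psi,-.15,4)])
```

```text
top tin [0.4385 0.1415] r None 0 lane [-0.0541  0.149 ]
322.5166745909164 0.1628973360125941
psi 256.3178667073993 j [  3.  12.  11.  88.   0. -73.]
[[[-0.006,0.097,-0.009,0.0,0.0,-0.105,-0.15],[-0.011,0.193,-0.018,0.0,0.0,-0.21,-0.15],[-0.017,0.29,-0.028,0.0,0.0,-0.315,-0.15],[-0.022,0.386,-0.037,0.0,0.0,-0.42,-0.15],[-0.028,0.483,-0.046,0.0,0.0,-0.525,-0.15]]]
[[[-0.074,0.062,-0.009,0.0,0.0,-0.105,-0.15],[-0.149,0.123,-0.018,0.0,0.0,-0.211,-0.15],[-0.291,0.153,0.022,0.0,0.0,-0.211,-0.15],[-0.291,0.153,0.178,0.0,0.0,-0.211,-0.15],[-0.291,0.153,0.334,0.0,0.0,-0.211,-0.15]]]
[[[0.0,0.0,0.156,0.0,0.0,0.0,-0.15],[0.0,0.0,0.312,0.0,0.0,0.0,-0.15]]]
```

>>> {"op": "move_arm", "data": {
  "series": [
    [[-0.006, 0.097, -0.009, 0, 0, -0.105, -0.15], [-0.011, 0.193, -0.018, 0, 0, -0.21, -0.15], [-0.017, 0.29, -0.028, 0, 0, -0.315, -0.15], [-0.022, 0.386, -0.037, 0, 0, -0.42, -0.15], [-0.028, 0.483, -0.046, 0, 0, -0.525, -0.15]]
  ]
}}

```text
time: 20.18
tool_pos: [0.4635, 0.1359, 0.1923]
eef_rot: [0.002, 0.882, -0.47, -0.003]
contact_force: [-0.9, 0.0, 0.1]
finger_gap: 0.0366
gripper_force: 0.0
```

>>> {"op": "move_arm", "data": {
  "series": [
    [[-0.074, 0.062, -0.009, 0, 0, -0.105, -0.15], [-0.149, 0.123, -0.018, 0, 0, -0.211, -0.15], [-0.291, 0.153, -0.018, 0, 0, -0.211, -0.15], [-0.291, 0.153, -0.018, 0, 0, -0.211, -0.15]]
  ]
}}

```text
time: 20.68
tool_pos: [0.3911, 0.176, 0.1975]
eef_rot: [0.001, 0.948, -0.32, -0.003]
contact_force: [0.7, 0.1, -0.4]
finger_gap: 0.0362
gripper_force: 0.0
```

Run:
```python
from h import *
s=manip.state();print(np.round(s["tool_pos"],4),np.round(s["eef_rot"],4))
tins("wrist",[(.4385,.1415)]);tins("side",[(.4385,.1415)])
t=np.array([.4385,.1415]); e=lane(-.12,0); dv=(e-t)/np.linalg.norm(e-t); a=t-.056*dv
plan([(*a,.034,322.5,-.15,5)])
```

```text
[0.3911 0.176  0.1975] [ 0.0014  0.9475 -0.3197 -0.0027]
wrist tin [0.4368 0.1398] r 38 6029 lane [-0.0561  0.1502]
side tin [0.4406 0.1421] r 39 464 lane [-0.053   0.1471]
psi 322.59396284355205 j [  15.  -11.  -11.   90.   -0. -128.]
[[[0.001,-0.002,0.131,0.003,0.002,0.0,-0.15],[0.002,-0.003,0.262,0.003,0.002,0.0,-0.15],[0.002,-0.005,0.393,0.003,0.002,0.001,-0.15],[0.003,-0.006,0.524,0.003,0.002,0.001,-0.15],[0.004,-0.008,0.656,0.003,0.002,0.001,-0.15]]]
```

>>> {"op": "move_arm", "data": {
  "series": [
    [[0.001, 0, 0.131, 0.003, 0.002, 0, -0.15], [0.002, 0, 0.262, 0.003, 0.002, 0, -0.15], [0.002, 0, 0.393, 0.003, 0.002, 0, -0.15], [0.003, 0, 0.524, 0.003, 0.002, 0, -0.15], [0.004, 0, 0.65, 0.003, 0.002, 0, -0.15]]
  ]
}}

```text
time: 21.4
tool_pos: [0.394, 0.1733, 0.035]
eef_rot: [-0.0, 0.947, -0.322, 0.001]
contact_force: [0.3, -0.1, -0.3]
finger_gap: 0.0361
gripper_force: 0.0
```

>>> {"op": "move_arm", "data": {
  "series": [
    [[0.06, 0, 0, 0, 0, 0, -0.15], [0.12, 0, 0, 0, 0, 0, -0.15], [0.18, 0, 0, 0, 0, 0, -0.15], [0.24, 0, 0, 0, 0, 0, -0.15], [0.3, 0, 0, 0, 0, 0, -0.15]]
  ]
}}

```text
time: 22.02
tool_pos: [0.4552, 0.1277, 0.0381]
eef_rot: [-0.001, 0.947, -0.321, 0.002]
contact_force: [-1.0, 0.9, 0.7]
finger_gap: 0.0364
gripper_force: 0.7
```

>>> {"op": "move_arm", "data": {
  "series": [
    [[0.06, 0, 0, 0, 0, 0, -0.15], [0.12, 0, 0, 0, 0, 0, -0.15], [0.18, 0, 0, 0, 0, 0, -0.15], [0.24, 0, 0, 0, 0, 0, -0.15], [0.3, 0, 0, 0, 0, 0, -0.15]]
  ]
}}

```text
time: 22.65
tool_pos: [0.5139, 0.0823, 0.0377]
eef_rot: [-0.001, 0.947, -0.321, 0.002]
contact_force: [-1.8, 1.7, 2.3]
finger_gap: 0.0365
gripper_force: 1.5
```

>>> {"op": "move_arm", "data": {
  "series": [
    [[0.05, 0, 0, 0, 0, 0, -0.15], [0.09, 0, 0, 0, 0, 0, -0.15], [0, 0, -0.1, 0, 0, 0, -0.15], [0, 0, -0.3, 0, 0, 0, -0.15], [0, 0, -0.55, 0, 0, 0, -0.15]]
  ]
}}

```text
time: 23.28
tool_pos: [0.512, 0.082, 0.1745]
eef_rot: [0.0, 0.947, -0.321, 0.001]
contact_force: [1.2, 0.1, 1.0]
finger_gap: 0.0361
gripper_force: 0.0
```

Run:
```python
from h import *
s=manip.state();print(np.round(s["tool_pos"],4),np.round(s["eef_rot"],4),inlane(s["tool_pos"]))
tins("wrist",[lane(-.12,0)]);tins("side",[lane(-.12,0)])
plan([(*lane(-.18,0),.18,256.4,-.15,0),(*lane(-.18,0),.034,256.4,-.15,3)])
```

```text
[0.512  0.082  0.1745] [ 3.000e-04  9.470e-01 -3.211e-01  5.000e-04] (np.float64(-0.0945875309778144), np.float64(0.06352418846282164))
wrist tin [0.5672 0.0404] r 38 7493 lane [-1.221e-01  1.000e-04]
side tin [0.5714 0.0433] r 39 381 lane [-0.1182 -0.0033]
psi 322.5305070104302 j [   2.    1.   -1.   86.   -0. -141.]
[[[0.05,0.032,0.003,-0.008,-0.01,0.105,-0.15],[0.1,0.064,0.005,-0.009,-0.009,0.21,-0.15],[0.15,0.097,0.008,-0.01,-0.008,0.315,-0.15],[0.201,0.129,0.01,-0.011,-0.007,0.42,-0.15],[0.251,0.161,0.013,-0.011,-0.006,0.525,-0.15]]]
[[[0.057,-0.015,0.002,-0.001,0.0,0.105,-0.15],[0.115,-0.03,0.004,-0.001,0.0,0.21,-0.15],[0.115,-0.03,0.199,-0.001,0.0,0.21,-0.15],[0.115,-0.029,0.394,-0.001,0.0,0.21,-0.15],[0.115,-0.029,0.588,-0.001,0.0,0.21,-0.15]]]
```

>>> {"op": "move_arm", "data": {
  "series": [
    [[0.05, 0.032, 0.003, 0, 0, 0.105, -0.15], [0.1, 0.064, 0.005, 0, 0, 0.21, -0.15], [0.15, 0.097, 0.008, 0, 0, 0.315, -0.15], [0.201, 0.129, 0.01, 0, 0, 0.42, -0.15], [0.251, 0.161, 0.013, 0, 0, 0.525, -0.15]]
  ]
}}

```text
time: 24.0
tool_pos: [0.5388, 0.0113, 0.1713]
eef_rot: [-0.001, 0.737, -0.676, 0.002]
contact_force: [0.4, -1.6, -0.6]
finger_gap: 0.0359
gripper_force: 0.0
```

>>> {"op": "move_arm", "data": {
  "series": [
    [[0.057, -0.015, 0, 0, 0, 0.105, -0.15], [0.115, -0.03, 0, 0, 0, 0.21, -0.15], [0.115, -0.03, 0.19, 0, 0, 0.21, -0.15], [0.115, -0.029, 0.38, 0, 0, 0.21, -0.15], [0.115, -0.029, 0.57, 0, 0, 0.21, -0.15]]
  ]
}}

```text
time: 24.62
tool_pos: [0.549, -0.0163, 0.0276]
eef_rot: [0.002, -0.618, 0.786, -0.002]
contact_force: [0.8, -0.4, 0.0]
finger_gap: 0.0362
gripper_force: 0.0
```

Run:
```python
from h import *
s=manip.state();print(np.round(s["tool_pos"],4),inlane(s["tool_pos"]),np.round(s["eef_rot"],4))
plan([(*lane(.0135,0),.034,256.4,-.15,15)])
```

```text
[ 0.549  -0.0163  0.0276] (np.float64(-0.1813768967991727), np.float64(0.004399896861500983)) [ 0.0017 -0.6181  0.7861 -0.0019]
psi 256.3577334897873 j [ -9.   9. -11.  70.  -0. -85.]
[[[-0.052,-0.001,-0.002,-0.003,0.0,0.0,-0.15],[-0.104,-0.002,-0.003,-0.003,0.0,0.0,-0.15],[-0.156,-0.003,-0.005,-0.003,0.0,0.0,-0.15],[-0.208,-0.005,-0.007,-0.003,0.0,0.0,-0.15],[-0.26,-0.006,-0.008,-0.003,0.0,0.0,-0.15]]]
[[[-0.052,-0.001,-0.002,0.0,0.0,0.0,-0.15],[-0.104,-0.002,-0.004,0.0,0.0,0.0,-0.15],[-0.156,-0.003,-0.005,0.0,0.0,0.0,-0.15],[-0.208,-0.004,-0.007,0.0,0.0,0.0,-0.15],[-0.26,-0.005,-0.009,0.0,0.0,0.0,-0.15]]]
[[[-0.052,-0.002,-0.001,0.0,0.0,0.0,-0.15],[-0.104,-0.003,-0.003,0.0,0.0,0.0,-0.15],[-0.156,-0.004,-0.005,0.0,0.0,0.0,-0.15],[-0.208,-0.005,-0.006,0.0,0.0,0.0,-0.15],[-0.26,-0.006,-0.008,0.0,0.0,0.0,-0.15]]]
```

>>> {"op": "move_arm", "data": {
  "series": [
    [[-0.052, -0.005, -0.01, 0, 0, 0, -0.15], [-0.104, -0.01, -0.02, 0, 0, 0, -0.15], [-0.156, -0.015, -0.025, 0, 0, 0, -0.15], [-0.208, -0.017, -0.028, 0, 0, 0, -0.15], [-0.26, -0.017, -0.028, 0, 0, 0, -0.15]]
  ]
}}

```text
time: 25.25
tool_pos: [0.5689, 0.0479, 0.0378]
eef_rot: [0.002, -0.619, 0.786, -0.002]
contact_force: [-0.1, -1.1, -0.2]
finger_gap: 0.0365
gripper_force: 0.6
```

>>> {"op": "move_arm", "data": {
  "series": [
    [[-0.052, 0, 0, 0, 0, 0, -0.15], [-0.104, 0, 0, 0, 0, 0, -0.15], [-0.156, 0, 0, 0, 0, 0, -0.15], [-0.208, 0, 0, 0, 0, 0, -0.15], [-0.26, 0, 0, 0, 0, 0, -0.15]]
  ]
}}

```text
time: 25.88
tool_pos: [0.5832, 0.1093, 0.0369]
eef_rot: [0.0, -0.618, 0.786, -0.002]
contact_force: [-1.8, -6.5, 3.8]
finger_gap: 0.0364
gripper_force: 3.3
```

>>> {"op": "move_arm", "data": {
  "series": [
    [[-0.052, 0, 0, 0, 0, 0, -0.15], [-0.104, 0, 0, 0, 0, 0, -0.15], [-0.156, 0, 0, 0, 0, 0, -0.15], [-0.208, 0, 0, 0, 0, 0, -0.15], [-0.26, 0, 0, 0, 0, 0, -0.15]]
  ]
}}

```text
time: 26.5
tool_pos: [0.5983, 0.1722, 0.0369]
eef_rot: [0.0, -0.618, 0.786, -0.002]
contact_force: [-0.3, -6.7, 4.3]
finger_gap: 0.0363
gripper_force: 3.3
```

>>> {"op": "move_arm", "data": {
  "series": [
    [[0, 0, 0, 0, 0, 0, -0.15], [0.2, 0, 0, 0, 0, 0, -0.15], [0.4, 0, -0.2, 0, 0, 0, -0.15], [0.6, 0, -0.4, 0, 0, 0, -0.15], [0.8, 0, -0.6, 0, 0, 0, -0.5]]
  ]
}}

```text
time: 27.12
tool_pos: [0.5544, -0.0045, 0.1696]
eef_rot: [0.002, -0.619, 0.786, 0.0]
contact_force: [1.1, 0.8, -0.7]
finger_gap: 0.0215
gripper_force: 0.0
```

Run:
```python
from h import *
s=manip.state();print(np.round(s["tool_pos"],4),np.round(s["eef_rot"],4))
d,s,P=tins("side",[lane(.06,0)])
cv2.imwrite("pics/s2.png",cv2.resize(d["color"][190:384,130:400],(800,575),interpolation=cv2.INTER_CUBIC))
b=P[(P[...,2]>.07)&(P[...,2]<.085)]; L=np.array([inlane(p) for p in b]); m=(abs(L[:,1])<.06)&(L[:,0]>-.05)&(L[:,0]<.35)
print(np.histogram(L[m,0],bins=np.arange(-.05,.35,.01))[0], L[m,0].min(),L[m,0].max(),L[m,1].min(),L[m,1].max())
```

```text
[ 0.5544 -0.0045  0.1696] [ 2.400e-03 -6.186e-01  7.857e-01  1.000e-04]
side tin [0.6194 0.2376] r 57 529 lane [ 0.0819 -0.0042]
[ 0  0  0  0  0  0  0 23 56 72 76 69 65 15 40 54 63 67 71 28 63 58 41 61
 67 56 58 81 74 58 11  0  0  0  0  0  0  0  0] 0.023731089482660797 0.34977742217019997 -0.05462892677648727 0.05029898765539757
```

View pics/s2.png

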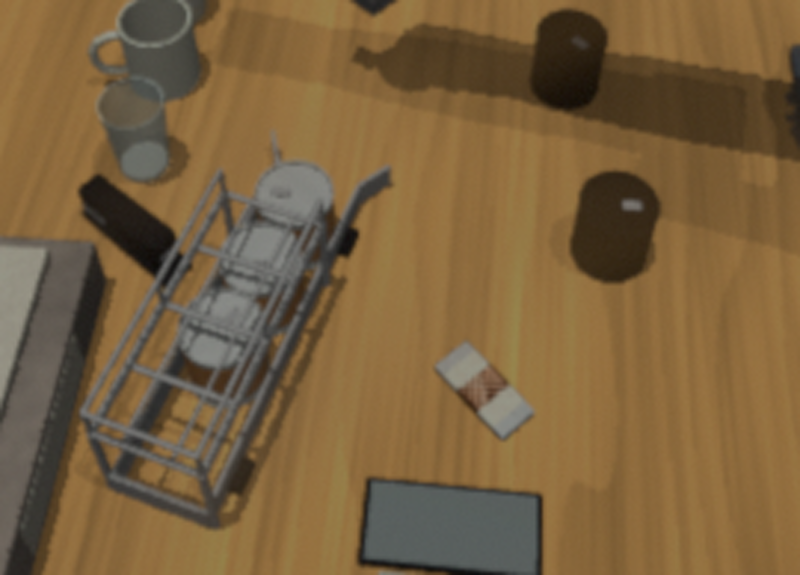

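The side crop shows three tins upright in file at about (290,190), (265,250) and (220,325), inside the rails from lane x 24 mm onward. A bar is at (483,390). Next is the caddy.

Run:
```python
from h import *
plan([(.55,-.06,.25,210,-1,0),(.60,-.2,.26,124,-1,0),(.60,-.2,.26,124,-1,1)])
```

```text
psi 256.154652003066 j [ -8.   6.   3.  86.  -0. -84.]
[[[0.04,-0.005,-0.058,-0.009,0.0,0.103,-1.0],[0.08,-0.01,-0.116,-0.009,0.001,0.205,-1.0],[0.12,-0.015,-0.174,-0.009,0.002,0.308,-1.0],[0.16,-0.021,-0.232,-0.009,0.003,0.41,-1.0],[0.2,-0.026,-0.29,-0.008,0.003,0.513,-1.0]]]
[[[0.012,-0.065,-0.005,0.0,0.001,0.106,-1.0],[0.024,-0.13,-0.009,0.0,0.001,0.212,-1.0],[0.036,-0.195,-0.013,0.0,0.001,0.318,-1.0],[0.048,-0.26,-0.018,0.0,0.001,0.425,-1.0],[0.059,-0.325,-0.022,0.0,0.001,0.531,-1.0]]]
[[[-0.04,-0.053,-0.005,0.0,0.0,0.106,-1.0],[-0.08,-0.105,-0.009,0.0,0.0,0.212,-1.0],[-0.12,-0.158,-0.014,0.0,0.0,0.318,-1.0],[-0.16,-0.21,-0.018,0.0,0.0,0.424,-1.0],[-0.16,-0.21,-0.018,0.0,0.0,0.424,-1.0]]]
```

>>> {"op": "move_arm", "data": {
  "series": [
    [[0.04, -0.005, -0.058, 0, 0, 0.103, -1.0], [0.08, -0.01, -0.116, 0, 0, 0.205, -1.0], [0.12, -0.015, -0.174, 0, 0, 0.308, -1.0], [0.16, -0.021, -0.232, 0, 0, 0.41, -1.0], [0.2, -0.026, -0.29, 0, 0, 0.513, -1.0]]
  ]
}}

```text
time: 27.8
tool_pos: [0.5495, -0.0537, 0.2412]
eef_rot: [0.002, -0.258, 0.966, 0.001]
contact_force: [-0.2, -0.2, 0.3]
finger_gap: -0.0001
gripper_force: 0.0
```

>>> {"op": "move_arm", "data": {
  "series": [
    [[0.012, -0.065, -0.005, 0, 0, 0.106, -1.0], [0.024, -0.13, -0.009, 0, 0, 0.212, -1.0], [0.036, -0.195, -0.013, 0, 0, 0.318, -1.0], [0.048, -0.26, -0.018, 0, 0, 0.425, -1.0], [0.059, -0.325, -0.022, 0, 0, 0.531, -1.0]]
  ]
}}

```text
time: 28.42
tool_pos: [0.578, -0.1315, 0.2463]
eef_rot: [0.002, 0.155, 0.988, 0.002]
contact_force: [-0.0, -0.1, 0.3]
finger_gap: 0.0
gripper_force: 0.0
```

>>> {"op": "move_arm", "data": {
  "series": [
    [[-0.04, -0.053, -0.005, 0, 0, 0.106, -1.0], [-0.08, -0.105, -0.009, 0, 0, 0.212, -1.0], [-0.12, -0.158, -0.014, 0, 0, 0.318, -1.0], [-0.16, -0.21, -0.018, 0, 0, 0.424, -1.0], [-0.16, -0.21, -0.018, 0, 0, 0.424, -1.0]]
  ]
}}

```text
time: 29.05
tool_pos: [0.6001, -0.1943, 0.2504]
eef_rot: [0.001, 0.467, 0.884, 0.002]
contact_force: [-0.5, 0.5, -0.6]
finger_gap: -0.0001
gripper_force: 0.0
```

```bash
cat >> h.py <<'E'
from scipy.optimize import least_squares
def board(P,c0=(.737,-.336)):
    c0=np.array(c0)
    for _ in range(4):
        rr=np.linalg.norm(P[...,:2]-c0,axis=-1); m=(rr<.17)&(abs(P[...,2]-.030)<.006); h=cv2.convexHull(P[m][:,:2].astype(np.float32))[:,0]
        h=h[abs(np.linalg.norm(h-c0,axis=1)-.155)<.012]
        c0=least_squares(lambda p:np.linalg.norm(h-p[:2],axis=1)-.155,c0,loss="soft_l1",f_scale=.002).x
    return c0,len(h)
def bins(P,c):
    rr=np.linalg.norm(P[...,:2]-c,axis=-1); b=P[(rr>.04)&(rr<.16)&(P[...,2]>.082)&(P[...,2]<.094)][:,:2]-c
    a=np.degrees(np.arctan2(b[:,1],b[:,0])); out=[]
    n,l=cv2.connectedComponents(((rr>.04)&(rr<.155)&(P[...,2]>.075)&(P[...,2]<.115)).astype(np.uint8))
    for k in range(1,n):
        g=P[l==k][:,:2]-c
        if len(g)<150: continue
        r=cv2.minAreaRect((g*1000).astype(np.float32)); out.append((np.round(r[0]),np.round(r[1]),round(r[2],1),round(float(np.degrees(np.arctan2(r[0][1],r[0][0]))),1)))
    return out
E
python3 - <<'E'
from h import *
s=manip.state();print(np.round(s["tool_pos"],4),np.round(s["eef_rot"],4))
for n in ("wrist","top","side"):
    d,s=img(n); P=cloud(d,s,n); c,k=board(P); print(n,c,k); print(*bins(P,c),sep="\n")
    if n=="wrist": cv2.imwrite("pics/w4.png",d["color"])
E
```

```text
[ 0.6001 -0.1943  0.2504] [8.000e-04 4.670e-01 8.843e-01 1.900e-03]
wrist [ 0.73420357 -0.33888306] 41
(array([ 74., 103.]), array([43., 20.]), 3.0, 54.1)
(array([76., 46.]), array([16., 39.]), 79.4, 31.4)
top [ 0.7365133  -0.33824678] 30
(array([75., 52.]), array([86., 93.]), 33.8, 34.9)
(array([ 50., -76.]), array([90., 89.]), 33.9, -56.6)
(array([-82., -54.]), array([76., 93.]), 34.8, -146.6)
side [ 0.73847244 -0.33316758] 27
(array([ 78., -15.]), array([118., 250.]), 2.4, -10.6)
(array([-78., -54.]), array([89., 99.]), 33.6, -145.0)
```

View pics/w4.png

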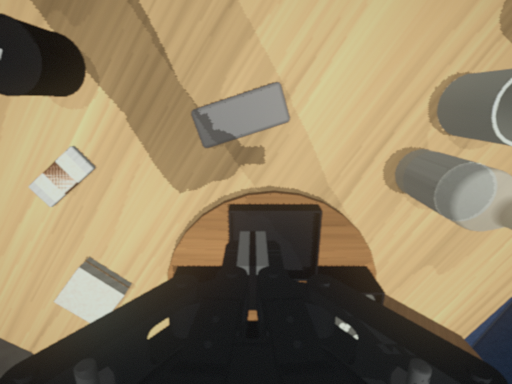

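The tray is at (275,238) with the closed fingers above it at (253,250). I'll lower the closed fingers inside the tray and push its leading wall round counter-clockwise.

```bash
cat >> h.py <<'E'
CA=np.array([.736,-.337])
def trayp(al,rad,tan):
    a=np.radians(al); return CA+rad*np.array([np.cos(a),np.sin(a)])+tan*np.array([-np.sin(a),np.cos(a)])
E
python3 - <<'E'
from h import *
S=[(*trayp(124,.118,.022),.25,124,-1,2),(*trayp(124,.118,.022),.041,124,-1,5)]
plan(S)
for al in range(124,180,4): pass
print("arc")
seg=[(*trayp(124,.118,.034),.041,124,-1,1)]+[(*trayp(a,.118,.041),.041,a,-1,1) for a in list(range(128,172,4))+[172,174,176]]
plan(seg,start=(*trayp(124,.118,.022),.041,124))
E
```

```text
psi 124.42218095249584 j [-24.  19.  27.  98.   0.  32.]
[[[-0.155,0.02,0.002,0.002,0.0,0.002,-1.0],[-0.31,0.04,0.005,0.002,0.0,0.005,-1.0],[-0.31,0.04,0.172,0.002,0.0,0.005,-1.0],[-0.31,0.039,0.339,0.002,0.0,0.005,-1.0],[-0.31,0.038,0.506,0.002,0.0,0.005,-1.0]]]
[[[0.0,0.0,0.168,0.0,0.0,0.0,-1.0],[0.0,0.0,0.335,0.0,0.0,0.0,-1.0]]]
arc
psi 124 j [-24.  19.  27.  98.   0.  32.]
[[[0.0,-0.048,0.0,0.0,0.0,0.0,-1.0],[-0.013,-0.109,0.0,0.0,0.0,-0.044,-1.0],[-0.027,-0.14,0.0,0.0,0.0,-0.089,-1.0],[-0.044,-0.171,0.0,0.0,0.0,-0.133,-1.0],[-0.063,-0.2,0.0,0.0,0.0,-0.178,-1.0]]]
[[[-0.013,-0.032,0.0,0.0,0.0,-0.044,-1.0],[-0.028,-0.064,0.0,0.0,0.0,-0.089,-1.0],[-0.045,-0.094,0.0,0.0,0.0,-0.133,-1.0],[-0.064,-0.124,0.0,0.0,0.0,-0.178,-1.0],[-0.085,-0.151,0.0,0.0,0.0,-0.222,-1.0]]]
[[[-0.012,-0.033,0.0,0.0,0.0,-0.044,-1.0],[-0.027,-0.065,0.0,0.0,0.0,-0.089,-1.0],[-0.044,-0.095,0.0,0.0,0.0,-0.133,-1.0],[-0.054,-0.11,0.0,0.0,0.0,-0.156,-1.0],[-0.063,-0.124,0.0,0.0,0.0,-0.178,-1.0]]]
```

>>> {"op": "move_arm", "data": {
  "series": [
    [[-0.155, 0.02, 0.002, 0, 0, 0.002, -1.0], [-0.31, 0.04, 0.005, 0, 0, 0.005, -1.0], [-0.31, 0.04, 0.172, 0, 0, 0.005, -1.0], [-0.31, 0.039, 0.339, 0, 0, 0.005, -1.0], [-0.31, 0.038, 0.5, 0, 0, 0.005, -1.0]]
  ]
}}

```text
time: 29.82
tool_pos: [0.6518, -0.2518, 0.1253]
eef_rot: [0.001, 0.47, 0.883, 0.002]
contact_force: [0.2, 0.3, -1.1]
finger_gap: -0.0001
gripper_force: 0.0
```

Run:
```python
from h import *
s=manip.state();print(np.round(s["tool_pos"],4),np.round(s["eef_rot"],4),trayp(124,.118,.022))
d,s=img("wrist"); cv2.imwrite("pics/w5.png",d["color"])
plan([(*trayp(124,.118,.022),.041,124,-1,3)])
```

```text
[ 0.6518 -0.2518  0.1253] [0.0013 0.4698 0.8828 0.0015] [ 0.65177641 -0.25147581]
psi 123.95817310758797 j [-27.  30.  25.  86.   0.  29.]
[[[-0.006,0.003,0.101,-0.002,-0.007,0.0,-1.0],[-0.012,0.007,0.203,-0.002,-0.007,0.0,-1.0],[-0.017,0.01,0.304,-0.002,-0.007,0.0,-1.0]]]
```

View pics/w5.png

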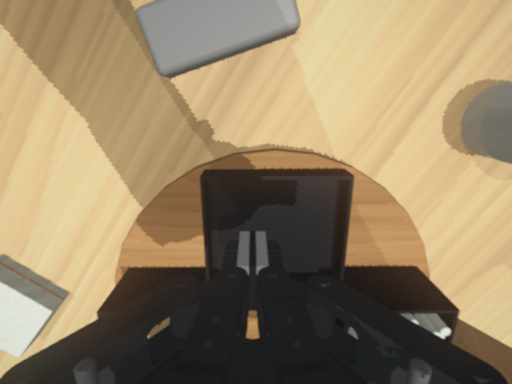

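The fingers at (253,250) are over the tray, which spans columns 205 to 352, near its leading (left) wall.

>>> {"op": "move_arm", "data": {
  "series": [
    [[0, 0, 0.11, 0, 0, 0, -1.0], [0, 0, 0.22, 0, 0, 0, -1.0], [0, 0, 0.32, 0, 0, 0, -1.0], [0, 0, 0.33, 0, 0, 0, -1.0]]
  ]
}}

```text
time: 30.38
tool_pos: [0.6503, -0.2512, 0.0422]
eef_rot: [-0.001, 0.47, 0.883, 0.001]
contact_force: [-0.5, -0.3, -0.1]
finger_gap: 0.0002
gripper_force: 0.0
```

>>> {"op": "move_arm", "data": {
  "series": [
    [[0, -0.048, 0, 0, 0, 0, -1.0], [-0.013, -0.109, 0, 0, 0, -0.044, -1.0], [-0.027, -0.14, 0, 0, 0, -0.089, -1.0], [-0.044, -0.171, 0, 0, 0, -0.133, -1.0], [-0.063, -0.2, 0, 0, 0, -0.178, -1.0]]
  ]
}}

```text
time: 31.0
tool_pos: [0.6198, -0.2946, 0.047]
eef_rot: [0.003, 0.342, 0.94, 0.001]
contact_force: [1.2, 1.0, 0.3]
finger_gap: 0.0001
gripper_force: 0.5
```

Run:
```python
from h import *
s=manip.state();print(np.round(s["tool_pos"],4),np.round(s["eef_rot"],4),trayp(140,.118,.041))
d,s=img("top");P=cloud(d,s,"top");print(*bins(P,CA),sep="\n")
```

```text
[ 0.6198 -0.2946  0.047 ] [0.0034 0.3421 0.9396 0.001 ] [ 0.61925246 -0.29255888]
(array([ 68., -63.]), array([90., 89.]), 48.1, -43.1)
(array([61., 68.]), array([85., 93.]), 47.3, 47.9)
```

>>> {"op": "move_arm", "data": {
  "series": [
    [[-0.013, -0.032, 0.008, 0, 0, -0.044, -1.0], [-0.028, -0.064, 0.016, 0, 0, -0.089, -1.0], [-0.045, -0.094, 0.018, 0, 0, -0.133, -1.0], [-0.064, -0.124, 0.02, 0, 0, -0.178, -1.0], [-0.085, -0.151, 0.02, 0, 0, -0.222, -1.0]]
  ]
}}

```text
time: 31.68
tool_pos: [0.6121, -0.337, 0.0417]
eef_rot: [0.004, 0.174, 0.985, 0.0]
contact_force: [0.4, 1.1, 0.7]
finger_gap: -0.0001
gripper_force: 0.7
```

Run:
```python
from h import *
s=manip.state();print(np.round(s["tool_pos"],4),np.round(s["eef_rot"],4),trayp(160,.118,.041))
d,s=img("top");P=cloud(d,s,"top");print(*bins(P,CA),sep="\n")
plan([(*trayp(a,.117,.043),.042,a,-1,1) for a in (164,168,172,174,176)])
```

```text
[ 0.6121 -0.337   0.0417] [3.600e-03 1.744e-01 9.847e-01 4.000e-04] [ 0.61109344 -0.33516902]
(array([ 85., -34.]), array([91., 88.]), 68.5, -22.1)
(array([32., 85.]), array([85., 93.]), 69.1, 69.4)
psi 159.92848770111334 j [-35.  30.  18.  77.   0. -14.]
[[[-0.01,-0.029,-0.002,0.0,0.005,-0.045,-1.0],[-0.025,-0.06,-0.001,0.0,0.005,-0.09,-1.0],[-0.043,-0.09,-0.001,0.0,0.005,-0.134,-1.0],[-0.052,-0.105,-0.001,0.0,0.005,-0.156,-1.0],[-0.062,-0.119,-0.001,0.0,0.005,-0.179,-1.0]]]
```

>>> {"op": "move_arm", "data": {
  "series": [
    [[-0.01, -0.029, 0, 0, 0.004, -0.045, -1.0], [-0.025, -0.06, 0, 0, 0.004, -0.09, -1.0], [-0.043, -0.09, 0, 0, 0.004, -0.134, -1.0], [-0.052, -0.105, 0, 0, 0.004, -0.156, -1.0], [-0.062, -0.119, 0, 0, 0.004, -0.179, -1.0]]
  ]
}}

```text
time: 32.35
tool_pos: [0.6155, -0.3699, 0.0407]
eef_rot: [-0.001, 0.036, 0.999, 0.001]
contact_force: [0.4, 2.2, 0.0]
finger_gap: 0.0
gripper_force: 0.4
```

Run:
```python
from h import *
s=manip.state();print(np.round(s["tool_pos"],4),np.round(s["eef_rot"],4),trayp(176,.117,.043))
d,s=img("top");P=cloud(d,s,"top");print(*bins(P,CA),sep="\n")
plan([(*trayp(a,.117,.043),.042,176,-1,1) for a in (178,179,180,180.5)])
```

```text
[ 0.6155 -0.3699  0.0407] [-7.000e-04  3.580e-02  9.994e-01  6.000e-04] [ 0.61628548 -0.37173375]
(array([ 91., -10.]), array([92., 88.]), 84.2, -6.3)
(array([ 8., 91.]), array([86., 91.]), 85.2, 85.1)
(array([-10., -92.]), array([86., 92.]), 83.6, -96.3)
psi 175.92067998082936 j [-36.  34.  23.  79.  -0. -32.]
[[[-0.009,-0.021,-0.005,0.0,-0.001,-0.001,-1.0],[-0.013,-0.029,-0.005,0.0,-0.001,-0.001,-1.0],[-0.016,-0.037,-0.005,0.0,-0.001,-0.001,-1.0],[-0.018,-0.041,-0.005,0.0,-0.001,-0.001,-1.0]]]
```

>>> {"op": "move_arm", "data": {
  "series": [
    [[-0.006, -0.015, 0, 0, 0, 0, -1.0], [-0.012, -0.03, 0, 0, 0, 0, -1.0], [-0.017, -0.04, 0, 0, 0, 0, -1.0], [-0.021, -0.048, 0, 0, 0, 0, -1.0], [-0.021, -0.048, 0, 0, 0, 0, -1.0]]
  ]
}}

```text
time: 33.02
tool_pos: [0.6197, -0.3823, 0.0388]
eef_rot: [-0.001, 0.036, 0.999, 0.001]
contact_force: [-0.2, 1.3, 0.3]
finger_gap: -0.0001
gripper_force: 0.2
```

```bash
cat >> h.py <<'E'
def ang():
    for n in ("top","side"):
        d,s=img(n);P=cloud(d,s,n);print(n,*bins(P,CA),sep="\n")
E
python3 - <<'E'
from h import *
s=manip.state();print(np.round(s["tool_pos"],4),np.round(s["eef_rot"],4),np.round(s["contact_force"],1))
ang()
E
```

```text
[ 0.6197 -0.3823  0.0388] [-1.400e-03  3.570e-02  9.994e-01  7.000e-04] [-0.2  1.3  0.3]
top
(array([45., 47.]), array([121., 253.]), 45.5, 46.1)
(array([ -0., -93.]), array([92., 87.]), 0.5, -90.1)
side
(array([-18., -93.]), array([ 60., 100.]), 10.2, -101.0)
(array([49., 50.]), array([124., 255.]), 47.7, 45.1)
```

Run:
```python
from h import *
p=(.621,-.370)
plan([(*p,.041,176,-1,1),(*p,.16,176,-1,3),(.55,-.36,.25,130,-1,0),(.40,-.36,.2,72,.5,0),(.40,-.36,.2,72,.5,1)])
```

```text
psi 175.90897201082817 j [-37.  36.  25.  79.  -0. -33.]
[[[-0.003,0.049,-0.009,0.001,-0.002,-0.001,-1.0],[-0.002,0.049,-0.168,0.001,-0.002,-0.001,-1.0],[-0.002,0.049,-0.327,0.001,-0.002,-0.001,-1.0],[-0.001,0.05,-0.485,0.001,-0.002,-0.001,-1.0],[0.056,0.054,-0.557,0.001,-0.002,0.101,-1.0]]]
[[[0.057,-0.006,-0.072,0.0,0.0,0.102,-1.0],[0.114,-0.011,-0.144,0.0,0.0,0.205,-1.0],[0.172,-0.016,-0.216,0.0,0.0,0.307,-1.0],[0.229,-0.021,-0.288,0.0,0.0,0.409,-1.0],[0.326,-0.044,-0.255,0.0,0.0,0.517,0.5]]]
[[[0.051,-0.086,0.034,0.0,0.0,0.107,0.5],[0.101,-0.173,0.067,0.0,0.0,0.214,0.5],[0.151,-0.259,0.1,0.0,0.0,0.322,0.5],[0.202,-0.345,0.134,0.0,0.0,0.429,0.5],[0.252,-0.432,0.167,0.0,0.0,0.537,0.5]]]
[[[0.0,0.0,0.0,0.0,0.0,0.0,0.5]]]
```

>>> {"op": "move_arm", "data": {
  "series": [
    [[-0.003, 0.049, -0.009, 0, 0, 0, -1.0], [-0.002, 0.049, -0.168, 0, 0, 0, -1.0], [-0.002, 0.049, -0.327, 0, 0, 0, -1.0], [-0.001, 0.05, -0.485, 0, 0, 0, -1.0], [0.056, 0.054, -0.557, 0, 0, 0.101, -1.0]]
  ]
}}

```text
time: 33.75
tool_pos: [0.6085, -0.3676, 0.1819]
eef_rot: [0.001, 0.116, 0.993, -0.0]
contact_force: [-0.4, 0.5, 0.9]
finger_gap: 0.0002
gripper_force: 0.0
```

>>> {"op": "move_arm", "data": {
  "series": [
    [[0.057, -0.006, -0.072, 0, 0, 0.102, -1.0], [0.114, -0.011, -0.144, 0, 0, 0.205, -1.0], [0.172, -0.016, -0.216, 0, 0, 0.307, -1.0], [0.229, -0.021, -0.288, 0, 0, 0.409, -1.0], [0.326, -0.044, -0.255, 0, 0, 0.517, 0.5]]
  ]
}}

```text
time: 34.38
tool_pos: [0.5264, -0.36, 0.2455]
eef_rot: [0.001, 0.5, 0.866, -0.0]
contact_force: [1.1, -0.8, 0.3]
finger_gap: 0.0171
gripper_force: 0.0
```

>>> {"op": "move_arm", "data": {
  "series": [
    [[0.051, -0.086, 0.034, 0, 0, 0.107, 0.5], [0.101, -0.173, 0.067, 0, 0, 0.214, 0.5], [0.151, -0.259, 0.1, 0, 0, 0.322, 0.5], [0.202, -0.345, 0.134, 0, 0, 0.429, 0.5], [0.252, -0.432, 0.167, 0, 0, 0.537, 0.5]]
  ]
}}

```text
time: 35.0
tool_pos: [0.3994, -0.3592, 0.2007]
eef_rot: [-0.001, 0.811, 0.586, -0.001]
contact_force: [-0.9, 0.3, -0.1]
finger_gap: 0.0636
gripper_force: 0.0
```

>>> {"op": "move_arm", "data": {
  "series": [
    [[0, 0, 0, 0, 0, 0, 0.5], [0, 0, 0, 0, 0, 0, 0.5]]
  ]
}}

```text
time: 35.25
tool_pos: [0.4009, -0.3599, 0.2013]
eef_rot: [-0.001, 0.808, 0.589, -0.0]
contact_force: [-0.1, -0.4, -0.4]
finger_gap: 0.0641
gripper_force: 0.0
```

```bash
cat >> h.py <<'E'
def barfind(n,p,show=None):
    d,s=img(n); P=cloud(d,s,n); 
    m=(abs(P[...,0]-p[0])<.08)&(abs(P[...,1]-p[1])<.08)&(P[...,2]>.0055)&(P[...,2]<.02)
    m=cv2.morphologyEx(m.astype(np.uint8),cv2.MORPH_OPEN,np.ones((3,3)))
    k,l,st,_=cv2.connectedComponentsWithStats(m); k=1+np.argmax(st[1:,4]); b=P[l==k]
    r=cv2.minAreaRect((b[:,:2]*1000).astype(np.float32)); (w,h)=r[1]; a=r[2] if w>h else r[2]+90
    print(n,"bar",np.round(r[0],1),np.round((w,h),1),"long at",round(a,1),"z",np.median(b[:,2]).round(4)); 
    if show: cv2.imwrite(show,d["color"])
    return np.array(r[0])/1000,a
E
python3 - <<'E'
from h import *
s=manip.state();print(np.round(s["tool_pos"],4),np.round(s["eef_rot"],4),s["finger_gap"])
barfind("wrist",(.40,-.36),"pics/w6.png"); barfind("side",(.4,-.36))
ang()
E
```

```text
[ 0.4009 -0.3599  0.2013] [-9.000e-04  8.085e-01  5.885e-01 -2.000e-04] 0.06408135628576671
wrist bar [ 398.4 -362.2] [90.  39.9] long at 73.0 z 0.0098
side bar [ 402.3 -359.1] [88.6 41.1] long at 73.6 z 0.0089
top
(array([91.,  1.]), array([87., 92.]), 1.2, 0.3)
(array([ -0., -93.]), array([92., 88.]), 1.9, -90.3)
(array([-2., 92.]), array([92., 86.]), 1.2, 91.4)
side
(array([-12., -91.]), array([62., 98.]), 0.7, -97.5)
(array([50., 48.]), array([123., 257.]), 48.1, 43.8)
```

View pics/w6.png

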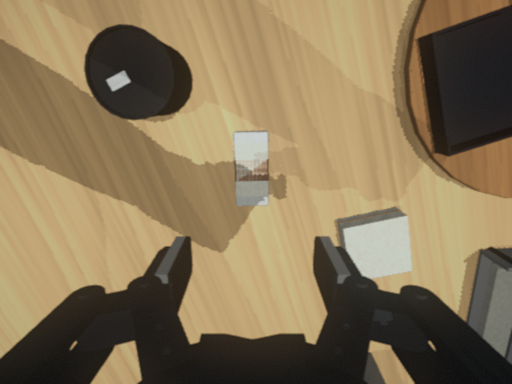

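The bar is at (252,168), lying along the tool's x axis, with clear table either side for the fingers. The notes at (380,245) are well clear. The caddy reads about +1°. I'll descend on the bar.

Run:
```python
from h import *
plan([(.3992,-.3615,.05,73,.3,4),(.3992,-.3615,.012,73,.3,2),(.3992,-.3615,.0,73,.3,2)])
```

```text
psi 72.06863186434185 j [-49.   5.   4.  90.  -0.  59.]
[[[-0.002,-0.001,0.151,-0.001,0.0,-0.003,0.3],[-0.004,-0.002,0.302,-0.001,0.0,-0.005,0.3],[-0.006,-0.003,0.454,-0.001,0.0,-0.008,0.3],[-0.008,-0.004,0.605,-0.001,0.0,-0.01,0.3],[-0.008,-0.004,0.681,-0.001,0.0,-0.01,0.3]]]
[[[0.0,0.0,0.076,0.0,0.0,0.0,0.3],[0.0,0.0,0.1,0.0,0.0,0.0,0.3],[0.0,0.0,0.124,0.0,0.0,0.0,0.3]]]
```

>>> {"op": "move_arm", "data": {
  "series": [
    [[-0.002, -0.001, 0.151, 0, 0, -0.003, 0.3], [-0.004, -0.002, 0.302, 0, 0, -0.005, 0.3], [-0.006, -0.003, 0.454, 0, 0, -0.008, 0.3], [-0.008, -0.004, 0.605, 0, 0, -0.01, 0.3], [-0.008, -0.004, 0.681, 0, 0, -0.01, 0.3]]
  ]
}}

```text
time: 36.08
tool_pos: [0.3976, -0.3599, 0.0278]
eef_rot: [-0.003, 0.804, 0.594, -0.001]
contact_force: [0.1, 0.2, -0.1]
finger_gap: 0.0556
gripper_force: 0.0
```

>>> {"op": "move_arm", "data": {
  "series": [
    [[0, 0, 0.076, 0, 0, 0, 0.3], [0, 0, 0.1, 0, 0, 0, 0.3], [0, 0, 0.118, 0, 0, 0, 0.3]]
  ]
}}

```text
time: 36.45
tool_pos: [0.3986, -0.3615, 0.0013]
eef_rot: [-0.001, 0.804, 0.594, -0.0]
contact_force: [-0.6, -0.2, 1.0]
finger_gap: 0.0554
gripper_force: 0.0
```

>>> {"op": "move_arm", "data": {
  "series": [
    [[0, 0, 0, 0, 0, 0, -0.2], [0, 0, 0, 0, 0, 0, -0.2], [0, 0, 0, 0, 0, 0, -0.2], [0, 0, 0, 0, 0, 0, -0.2]]
  ],
  "newtons": 30
}}

```text
time: 36.95
tool_pos: [0.3985, -0.3616, 0.0017]
eef_rot: [-0.001, 0.805, 0.594, -0.0]
contact_force: [-0.2, -0.1, 1.1]
finger_gap: 0.0386
gripper_force: 30.4
```

>>> {"op": "move_arm", "data": {
  "series": [
    [[0, 0, -0.1, 0, 0, 0, -0.2], [0, 0, -0.2, 0, 0, 0, -0.2], [0, 0, -0.4, 0, 0, 0, -0.2], [0, 0, -0.4, 0, 0, 0, -0.2]]
  ]
}}

```text
time: 37.45
tool_pos: [0.4008, -0.3643, 0.1063]
eef_rot: [0.003, 0.805, 0.594, -0.0]
contact_force: [-0.0, 0.4, -0.1]
finger_gap: 0.0386
gripper_force: 30.5
```

Run:
```python
from h import *
s=manip.state();print(np.round(s["tool_pos"],4),np.round(s["eef_rot"],4),s["finger_gap"],s["gripper_force"])
d,s=img("wrist"); cv2.imwrite("pics/w7.png",cv2.resize(d["color"][150:384,100:400],(450,351)))
d,s=img("side");P=cloud(d,s,"side");b=near(P,s["tool_pos"],(.06,.13),.05);print(len(b),b[:,2].min())
q=(.639,-.331)
plan([(.5,-.33,.2,80,-.2,0),(*q,.15,90,-.2,0),(*q,.075,90,-.2,2)])
```

```text
[ 0.4008 -0.3643  0.1063] [ 3.400e-03  8.045e-01  5.939e-01 -1.000e-04] 0.03858679744561132 30.45713245868683
199 0.09923997969823994
psi 72.87434903313306 j [-49.   5.  -6.  78.  -0.  58.]
[[[0.08,0.116,-0.131,-0.001,0.0,-0.026,-0.2],[0.161,0.233,-0.262,-0.001,0.0,-0.053,-0.2],[0.241,0.349,-0.394,-0.001,0.0,-0.079,-0.2],[0.294,0.527,-0.327,-0.001,0.0,-0.116,-0.2],[0.348,0.704,-0.261,-0.001,0.0,-0.153,-0.2]]]
[[[0.009,0.185,0.067,0.0,0.0,-0.037,-0.2],[0.009,0.185,0.217,0.0,0.0,-0.037,-0.2],[0.009,0.185,0.367,0.0,0.0,-0.037,-0.2]]]
```

View pics/w7.png

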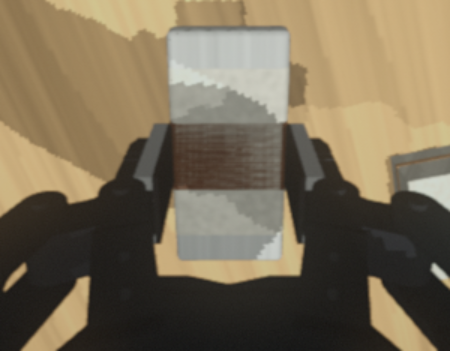

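The bar is held level and centred across its stripe, at crop (230,155). I'll measure the tray rim, then carry the bar over.

Run:
```python
from h import *
for n in("top","side"):
    d,s=img(n);P=cloud(d,s,n)
    b=near(P,(.645,-.34),(.046,.062),.075); r=cv2.minAreaRect((b[:,:2]*1000).astype(np.float32)); print(n,len(b),np.round(r[0],1),np.round(r[1],1),r[2],np.percentile(b[:,0],[1,99]),np.percentile(b[:,1],[1,99]))
    c,k=board(P,CA);print(c,k)
    f=near(P,(.645,-.34),(.025,.042),.03); print("floor z",np.median(f[:,2]))
```

```text
top 172 [ 653.6 -344.7] [121.1 140.8] 6.8494768142700195 [0.59581494 0.71525196] [-0.40667868 -0.27436747]
[ 0.73603726 -0.33738137] 43
floor z 0.033344588919211104
side 149 [ 656.9 -338.7] [119.8 136. ] 3.134554624557495 [0.59803602 0.71869869] [-0.4023514  -0.27091596]
[ 0.73808994 -0.33387687] 29
floor z 0.03245371741707159
```

>>> {"op": "move_arm", "data": {
  "series": [
    [[0.08, 0.116, -0.131, 0, 0, -0.026, -0.2], [0.161, 0.233, -0.262, 0, 0, -0.053, -0.2], [0.241, 0.349, -0.394, 0, 0, -0.079, -0.2], [0.294, 0.527, -0.327, 0, 0, -0.116, -0.2], [0.348, 0.704, -0.261, 0, 0, -0.153, -0.2]]
  ]
}}

```text
time: 38.28
tool_pos: [0.5935, -0.33, 0.1646]
eef_rot: [-0.002, 0.727, 0.687, -0.0]
contact_force: [-0.2, -0.6, -0.2]
finger_gap: 0.0391
gripper_force: 30.5
```

>>> {"op": "move_arm", "data": {
  "series": [
    [[0.009, 0.1, 0, 0, 0, -0.037, -0.2], [0.009, 0.185, 0.067, 0, 0, -0.037, -0.2], [0.009, 0.185, 0.12, 0, 0, -0.037, -0.2], [0.009, 0.185, 0.12, 0, 0, -0.037, -0.2]]
  ]
}}

```text
time: 38.78
tool_pos: [0.6363, -0.3296, 0.1319]
eef_rot: [-0.005, 0.707, 0.707, -0.001]
contact_force: [-0.3, -0.0, -1.3]
finger_gap: 0.0388
gripper_force: 30.5
```

Run:
```python
from h import *
s=manip.state();print(np.round(s["tool_pos"],4),np.round(s["eef_rot"],4),s["finger_gap"])
d,s=img("wrist"); cv2.imwrite("pics/w8.png",d["color"])
```

```text
[ 0.6363 -0.3296  0.1319] [-0.0051  0.7073  0.7069 -0.0011] 0.0388408328769253
```

View pics/w8.png

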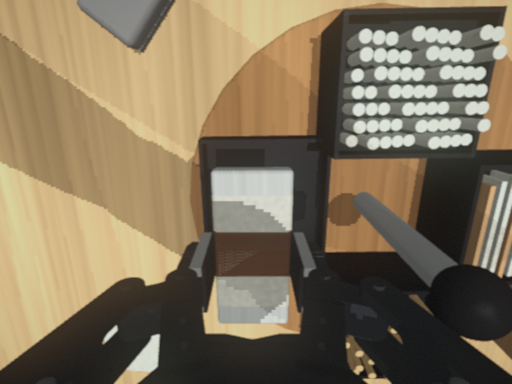

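The bar at (253,240) hangs over the tray (columns 200–325). The post and bins are clear. I'll lower it.

Run:
```python
from h import *
q=(.642,-.336)
plan([(*q,.1,90.8,-.2,2),(*q,.06,90.8,-.2,2),(*q,.036,90.8,-.2,3)])
```

```text
psi 89.94899956487757 j [-33.  33.  32.  89.   0.  57.]
[[[-0.012,0.011,0.068,-0.004,-0.003,-0.005,-0.2],[-0.024,0.022,0.135,-0.004,-0.003,-0.009,-0.2],[-0.024,0.022,0.215,-0.004,-0.003,-0.009,-0.2],[-0.025,0.023,0.295,-0.004,-0.003,-0.009,-0.2],[-0.025,0.023,0.327,-0.004,-0.003,-0.009,-0.2]]]
[[[0.0,0.0,0.032,0.0,0.0,0.0,-0.2],[0.0,0.0,0.064,0.0,0.0,0.0,-0.2]]]
```

>>> {"op": "move_arm", "data": {
  "series": [
    [[-0.012, 0.011, 0.068, -0.004, -0.003, -0.005, -0.2], [-0.024, 0.022, 0.135, -0.004, -0.003, -0.009, -0.2], [-0.024, 0.022, 0.215, -0.004, -0.003, -0.009, -0.2], [-0.025, 0.023, 0.295, -0.004, -0.003, -0.009, -0.2], [-0.025, 0.023, 0.327, -0.004, -0.003, -0.009, -0.2]]
  ]
}}

```text
time: 39.45
tool_pos: [0.6428, -0.3362, 0.0516]
eef_rot: [0.001, 0.702, 0.712, -0.0]
contact_force: [0.3, -0.2, -0.7]
finger_gap: 0.0388
gripper_force: 30.6
```

>>> {"op": "move_arm", "data": {
  "series": [
    [[0, 0, 0, 0, 0, 0, -0.2], [0, 0, 0.015, 0, 0, 0, -0.2], [0, 0, 0.03, 0, 0, 0, -0.2]]
  ]
}}

```text
time: 39.83
tool_pos: [0.6449, -0.3372, 0.0475]
eef_rot: [0.003, 0.702, 0.712, 0.001]
contact_force: [-0.1, 0.8, -1.0]
finger_gap: 0.0388
gripper_force: 30.6
```

Run:
```python
from h import *
s=manip.state();print(np.round(s["tool_pos"],4),np.round(s["eef_rot"],4),s["finger_gap"],s["contact_force"])
plan([(.642,-.336,.036,90.8,-.2,2)])
```

```text
[ 0.6449 -0.3372  0.0475] [3.400e-03 7.022e-01 7.120e-01 6.000e-04] 0.038840460718000916 [-0.09048251  0.79610441 -0.97175611]
psi 90.79161138754951 j [-33.  35.  25.  79.  -0.  56.]
[[[0.002,-0.006,0.023,0.004,0.003,0.0,-0.2],[0.005,-0.012,0.046,0.004,0.003,0.0,-0.2]]]
```

>>> {"op": "move_arm", "data": {
  "series": [
    [[0.002, -0.003, 0.015, 0.003, 0.003, 0, -0.2], [0.003, -0.006, 0.03, 0.003, 0.003, 0, -0.2], [0.003, -0.006, 0.042, 0.003, 0.003, 0, -0.2], [0.003, -0.006, 0.042, 0.003, 0.003, 0, -0.2]]
  ]
}}

```text
time: 40.33
tool_pos: [0.6424, -0.3359, 0.0354]
eef_rot: [-0.001, 0.702, 0.712, 0.0]
contact_force: [-0.4, -0.5, -0.6]
finger_gap: 0.0392
gripper_force: 30.6
```

>>> {"op": "move_arm", "data": {
  "series": [
    [[0, 0, 0, 0, 0, 0, 0.1], [0, 0, 0, 0, 0, 0, 0.1], [0, 0, 0, 0, 0, 0, 0.1], [0, 0, -0.1, 0, 0, 0, 0.1], [0, 0, -0.2, 0, 0, 0, 0.1]]
  ]
}}

```text
time: 40.95
tool_pos: [0.6424, -0.3359, 0.086]
eef_rot: [-0.002, 0.702, 0.712, 0.0]
contact_force: [1.0, 0.5, -0.2]
finger_gap: 0.0468
gripper_force: 0.0
```

Run:
```python
from h import *
s=manip.state();print(np.round(s["tool_pos"],4),s["finger_gap"],s["contact_force"])
def up(): pass
# bar1: long at 47.6 (side) -> psi 47.6 or 227.6
plan([(.60,-.33,.22,92,.1,0),(.50,-.1,.25,70,.1,0),(.44,.2,.25,47.6,.3,0),(.418,.358,.2,47.6,.5,0),(.418,.358,.2,47.6,.5,1)])
barfind("side",(.418,.36))
```

```text
[ 0.6424 -0.3359  0.086 ] 0.04681457402246068 [ 0.95210416  0.4963542  -0.17317569]
psi 90.7842410836407 j [-33.  34.  29.  84.   0.  56.]
WARN [0.418 0.358 0.2  ] 47.6 172.9787105785694
WARN [0.418 0.358 0.2  ] 47.6 172.9787105785694
[[[0.009,-0.057,-0.179,-0.001,-0.002,-0.005,0.1],[0.018,-0.113,-0.357,-0.001,-0.002,-0.009,0.1],[0.027,-0.17,-0.536,-0.001,-0.002,-0.014,0.1],[0.182,-0.235,-0.555,-0.001,-0.002,0.027,0.1],[0.336,-0.299,-0.575,-0.001,-0.002,0.068,0.1]]]
[[[0.146,-0.081,-0.02,0.0,0.0,0.041,0.1],[0.293,-0.162,-0.04,0.0,0.0,0.081,0.1],[0.439,-0.242,-0.06,0.0,0.0,0.122,0.1],[0.586,-0.323,-0.08,0.0,0.0,0.163,0.1],[0.753,-0.373,-0.08,0.0,0.0,0.198,0.3]]]
[[[0.144,-0.099,0.0,0.0,0.0,0.036,0.3],[0.288,-0.198,0.0,0.0,0.001,0.072,0.3],[0.433,-0.297,0.0,0.0,0.001,0.107,0.3],[0.577,-0.396,0.0,0.0,0.001,0.143,0.3],[0.721,-0.495,0.0,0.0,0.001,0.178,0.3]]]
[[[0.111,-0.135,0.0,0.0,0.0,0.036,0.3],[0.22,-0.251,0.05,0.0,0.0,0.036,0.5],[0.328,-0.368,0.1,0.0,0.0,0.036,0.5],[0.437,-0.485,0.15,0.0,0.0,0.036,0.5],[0.545,-0.602,0.2,0.0,0.0,0.036,0.5]]]
[[[0.0,0.0,0.0,0.0,0.0,0.0,0.5]]]
side bar [419.5 360.9] [40.6 90.3] long at 136.4 z 0.0093
```

Run:
```python
from h import *
plan([(.60,-.33,.22,92,.1,0),(.52,-.1,.25,105,.1,0),(.44,.2,.25,125,.3,0),(.418,.358,.2,136.4,.5,0),(.418,.358,.2,136.4,.5,1)])
d,s=img("top");P=cloud(d,s,"top"); b=near(P,(.642,-.336),(.038,.05),.045); print(len(b))
```

```text
psi 90.78480462297233 j [-33.  34.  29.  84.   0.  56.]
[[[0.01,-0.058,-0.172,0.003,0.001,-0.004,0.1],[0.02,-0.117,-0.344,0.003,0.001,-0.009,0.1],[0.031,-0.175,-0.516,0.003,0.001,-0.014,0.1],[0.215,-0.236,-0.54,0.003,0.001,-0.042,0.1],[0.4,-0.298,-0.565,0.003,0.001,-0.071,0.1]]]
[[[0.191,-0.04,-0.024,0.0,0.0,-0.029,0.1],[0.381,-0.081,-0.048,0.0,0.0,-0.058,0.1],[0.572,-0.121,-0.072,0.0,0.0,-0.087,0.1],[0.748,-0.145,-0.072,0.0,0.0,-0.119,0.3],[0.923,-0.169,-0.072,0.0,0.0,-0.15,0.3]]]
[[[0.177,0.018,0.0,0.0,0.0,-0.032,0.3],[0.354,0.035,0.0,0.0,0.0,-0.064,0.3],[0.53,0.053,0.0,0.0,0.0,-0.096,0.3],[0.707,0.071,0.0,0.0,0.0,-0.127,0.3],[0.883,0.089,0.0,0.0,0.0,-0.159,0.3]]]
[[[0.142,0.072,0.05,0.0,0.0,-0.032,0.5],[0.284,0.145,0.1,0.0,0.0,-0.064,0.5],[0.426,0.217,0.15,0.0,0.0,-0.095,0.5],[0.569,0.29,0.2,0.0,0.0,-0.127,0.5],[0.569,0.29,0.2,0.0,0.0,-0.127,0.5]]]
168
```

>>> {"op": "move_arm", "data": {
  "series": [
    [[0.01, 0, -0.172, 0.003, 0.001, -0.004, 0.1], [0.02, -0.117, -0.344, 0.003, 0.001, -0.009, 0.1], [0.031, -0.175, -0.516, 0.003, 0.001, -0.014, 0.1], [0.215, -0.236, -0.54, 0.003, 0.001, -0.042, 0.1], [0.4, -0.298, -0.565, 0.003, 0.001, -0.071, 0.1]]
  ]
}}

```text
time: 41.68
tool_pos: [0.5667, -0.2371, 0.2273]
eef_rot: [-0.003, 0.661, 0.75, -0.0]
contact_force: [0.8, 1.1, 0.4]
finger_gap: 0.0468
gripper_force: 0.0
```

>>> {"op": "move_arm", "data": {
  "series": [
    [[0.191, -0.04, -0.024, 0, 0, -0.029, 0.1], [0.381, -0.081, -0.048, 0, 0, -0.058, 0.1], [0.572, -0.121, -0.072, 0, 0, -0.087, 0.1], [0.748, -0.145, -0.072, 0, 0, -0.119, 0.3], [0.923, -0.169, -0.072, 0, 0, -0.15, 0.3]]
  ]
}}

```text
time: 42.3
tool_pos: [0.4957, -0.0124, 0.2458]
eef_rot: [-0.003, 0.568, 0.823, -0.0]
contact_force: [-0.2, -0.4, -0.0]
finger_gap: 0.0556
gripper_force: 0.0
```

>>> {"op": "move_arm", "data": {
  "series": [
    [[0.177, 0.018, 0, 0, 0, -0.032, 0.3], [0.354, 0.035, 0, 0, 0, -0.064, 0.3], [0.53, 0.053, 0, 0, 0, -0.096, 0.3], [0.707, 0.071, 0, 0, 0, -0.127, 0.3], [0.883, 0.089, 0, 0, 0, -0.159, 0.3]]
  ]
}}

```text
time: 42.92
tool_pos: [0.4386, 0.2018, 0.2467]
eef_rot: [-0.004, 0.461, 0.887, -0.0]
contact_force: [0.0, -0.4, 0.2]
finger_gap: 0.055
gripper_force: 0.0
```

>>> {"op": "move_arm", "data": {
  "series": [
    [[0.142, 0.072, 0.05, 0, 0, -0.032, 0.5], [0.284, 0.145, 0.1, 0, 0, -0.064, 0.5], [0.426, 0.217, 0.15, 0, 0, -0.095, 0.5], [0.569, 0.29, 0.2, 0, 0, -0.127, 0.5], [0.569, 0.29, 0.2, 0, 0, -0.127, 0.5]]
  ]
}}

```text
time: 43.55
tool_pos: [0.4151, 0.3603, 0.1954]
eef_rot: [-0.005, 0.369, 0.929, -0.001]
contact_force: [-0.9, 0.0, 0.5]
finger_gap: 0.0638
gripper_force: 0.0
```

Run:
```python
from h import *
s=manip.state();print(np.round(s["tool_pos"],4),np.round(s["eef_rot"],4))
p,a=barfind("wrist",(.418,.36)); barfind("side",(.418,.36))
d,s=img("top");P=cloud(d,s,"top"); cv2.imwrite("pics/t9.png",cv2.resize(d["color"][80:200,300:420],(600,600),interpolation=cv2.INTER_CUBIC)); print(*bins(P,CA),sep="\n")
b=near(P,(.645,-.338),(.039,.05),.046); r=cv2.minAreaRect((b[:,:2]*1000).astype(np.float32)); print("placed",len(b),r,np.median(b[:,2]))
plan([(*p,.05,a,.3,4),(*p,.012,a,.3,2),(*p,.0015,a,.3,2)])
```

```text
[0.4151 0.3603 0.1954] [-0.0046  0.3695  0.9292 -0.0011]
wrist bar [415.9 358.9] [39.9 90. ] long at 137.6 z 0.0098
side bar [419.4 361.9] [41.6 90.1] long at 137.9 z 0.0094
(array([44., 47.]), array([121., 252.]), 45.5, 46.6)
(array([  0., -93.]), array([92., 88.]), 0.8, -89.7)
placed 269 ((643.9542846679688, -337.34381103515625), (89.75934600830078, 86.34923553466797), 89.1531982421875) 0.0427659529636184
psi 136.38539445326742 j [34.  6.  6. 90.  0. 77.]
[[[0.0,0.0,0.148,-0.002,-0.004,-0.003,0.3],[0.001,0.001,0.296,-0.002,-0.004,-0.007,0.3],[0.001,0.001,0.444,-0.002,-0.004,-0.01,0.3],[0.001,0.001,0.592,-0.002,-0.004,-0.014,0.3],[0.001,0.002,0.668,-0.002,-0.004,-0.014,0.3]]]
[[[0.0,0.0,0.076,0.0,0.0,0.0,0.3],[0.0,-0.001,0.097,0.0,0.0,0.0,0.3],[0.0,-0.001,0.118,0.0,0.0,0.0,0.3]]]
```

View pics/t9.png

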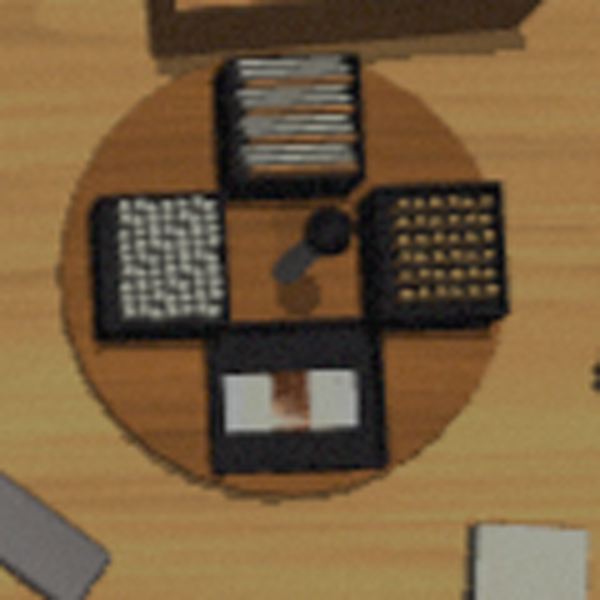

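The bar at crop (290,402) lies flat in the tray, which spans (210–385, 325–470) and faces front. Now bar1.

>>> {"op": "move_arm", "data": {
  "series": [
    [[0, 0, 0.148, -0.002, -0.004, -0.003, 0.3], [0.001, 0.001, 0.296, -0.002, -0.004, -0.007, 0.3], [0.001, 0.001, 0.444, -0.002, -0.004, -0.01, 0.3], [0.001, 0.001, 0.592, -0.002, -0.004, -0.014, 0.3], [0.001, 0.002, 0.668, -0.002, -0.004, -0.014, 0.3]]
  ]
}}

```text
time: 44.32
tool_pos: [0.4154, 0.358, 0.0295]
eef_rot: [-0.0, 0.362, 0.932, -0.0]
contact_force: [-0.2, 0.2, -0.3]
finger_gap: 0.0553
gripper_force: 0.0
```

>>> {"op": "move_arm", "data": {
  "series": [
    [[0, 0, 0.076, 0, 0, 0, 0.3], [0, 0, 0.09, 0, 0, 0, 0.3], [0, 0, 0.1, 0, 0, 0, 0.3], [0, 0, 0.1, 0, 0, 0, 0.3]]
  ]
}}

```text
time: 44.82
tool_pos: [0.4169, 0.3603, 0.0075]
eef_rot: [0.001, 0.361, 0.933, 0.002]
contact_force: [-0.4, 0.5, 0.5]
finger_gap: 0.0561
gripper_force: 0.0
```

Run:
```python
from h import *
s=manip.state();print(np.round(s["tool_pos"],4),np.round(s["eef_rot"],4))
plan([(.416,.359,.0015,137.6,.3,2)])
```

```text
[0.4169 0.3603 0.0075] [8.000e-04 3.611e-01 9.325e-01 1.600e-03]
psi 137.66359337024966 j [ 34.  10. -12.  68.   0.  76.]
[[[0.0,-0.003,0.012,0.002,0.0,0.0,0.3],[-0.001,-0.006,0.024,0.002,0.0,0.001,0.3]]]
```

>>> {"op": "move_arm", "data": {
  "series": [
    [[0, -0.003, 0.012, 0.002, 0, 0, 0.3], [0, -0.005, 0.024, 0.002, 0, 0, 0.3], [0, -0.005, 0.024, 0.002, 0, 0, 0.3]]
  ]
}}

```text
time: 45.2
tool_pos: [0.4148, 0.3588, -0.0001]
eef_rot: [-0.001, 0.361, 0.933, -0.001]
contact_force: [0.4, -0.3, -0.7]
finger_gap: 0.0554
gripper_force: 0.0
```

>>> {"op": "move_arm", "data": {
  "series": [
    [[0, 0, 0, 0, 0, 0, -0.2], [0, 0, 0, 0, 0, 0, -0.2], [0, 0, 0, 0, 0, 0, -0.2], [0, 0, 0, 0, 0, 0, -0.2]]
  ],
  "newtons": 40
}}

```text
time: 45.7
tool_pos: [0.4153, 0.3591, 0.0005]
eef_rot: [-0.0, 0.361, 0.933, -0.001]
contact_force: [0.3, -0.0, 1.2]
finger_gap: 0.0385
gripper_force: 41.0
```

>>> {"op": "move_arm", "data": {
  "series": [
    [[0, 0, -0.1, 0, 0, 0, -0.2], [0, 0, -0.3, 0, 0, 0, -0.2], [0, 0, -0.5, 0, 0, 0, -0.2], [0, 0, -0.7, 0, 0, 0, -0.2], [0, 0, -0.8, 0, 0, 0, -0.2]]
  ]
}}

```text
time: 46.32
tool_pos: [0.4164, 0.3599, 0.2038]
eef_rot: [0.001, 0.361, 0.933, 0.001]
contact_force: [0.6, 0.8, -0.8]
finger_gap: 0.0389
gripper_force: 40.8
```

Run:
```python
from h import *
s=manip.state();print(np.round(s["tool_pos"],4),np.round(s["eef_rot"],4),s["finger_gap"])
plan([(.45,.2,.24,125,-.2,0),(.52,-.1,.25,105,-.2,0),(.60,-.3,.22,91,-.2,0),(.643,-.3365,.13,91,-.2,3),(.643,-.3365,.08,91,-.2,2)])
```

```text
[0.4164 0.3599 0.2038] [0.001  0.361  0.9326 0.0012] 0.03890486304478203
psi 137.67765869624017 j [34.  6.  6. 90. -0. 76.]
[[[-0.133,-0.095,-0.036,0.002,0.001,0.035,-0.2],[-0.265,-0.191,-0.073,0.002,0.001,0.07,-0.2],[-0.398,-0.286,-0.109,0.002,0.0,0.106,-0.2],[-0.53,-0.382,-0.146,0.002,0.0,0.141,-0.2],[-0.675,-0.482,-0.151,0.002,0.0,0.173,-0.2]]]
[[[-0.167,-0.057,-0.006,0.0,0.0,0.031,-0.2],[-0.333,-0.114,-0.012,0.0,0.0,0.063,-0.2],[-0.5,-0.171,-0.017,0.0,0.0,0.095,-0.2],[-0.666,-0.229,-0.023,0.0,0.0,0.127,-0.2],[-0.832,-0.286,-0.028,0.0,0.0,0.158,-0.2]]]
[[[-0.176,-0.014,-0.006,0.0,0.0,0.032,-0.2],[-0.348,-0.003,0.018,0.0,0.0,0.063,-0.2],[-0.52,0.009,0.042,0.0,0.0,0.094,-0.2],[-0.692,0.021,0.066,0.0,0.0,0.125,-0.2],[-0.863,0.033,0.09,0.0,0.0,0.157,-0.2]]]
[[[-0.164,0.053,0.024,0.0,0.0,0.031,-0.2],[-0.217,0.107,0.144,0.0,0.0,0.031,-0.2],[-0.269,0.161,0.265,0.0,0.0,0.031,-0.2],[-0.321,0.215,0.385,0.0,0.0,0.031,-0.2],[-0.321,0.215,0.485,0.0,0.0,0.031,-0.2]]]
[[[0.0,0.0,0.1,0.0,0.0,0.0,-0.2]]]
```

>>> {"op": "move_arm", "data": {
  "series": [
    [[-0.133, -0.095, -0.036, 0.002, 0, 0.035, -0.2], [-0.265, -0.191, -0.073, 0.002, 0, 0.07, -0.2], [-0.398, -0.286, -0.109, 0.002, 0, 0.106, -0.2], [-0.53, -0.382, -0.146, 0.002, 0, 0.141, -0.2], [-0.675, -0.482, -0.151, 0.002, 0, 0.173, -0.2]]
  ]
}}

```text
time: 46.95
tool_pos: [0.4594, 0.1554, 0.2387]
eef_rot: [-0.0, 0.485, 0.875, -0.002]
contact_force: [0.9, 0.7, -0.8]
finger_gap: 0.039
gripper_force: 40.8
```

>>> {"op": "move_arm", "data": {
  "series": [
    [[-0.167, -0.057, -0.006, 0, 0, 0.031, -0.2], [-0.333, -0.114, -0.012, 0, 0, 0.063, -0.2], [-0.5, -0.171, -0.017, 0, 0, 0.095, -0.2], [-0.666, -0.229, -0.023, 0, 0, 0.127, -0.2], [-0.832, -0.286, -0.028, 0, 0, 0.158, -0.2]]
  ]
}}

```text
time: 47.58
tool_pos: [0.509, -0.059, 0.2453]
eef_rot: [-0.001, 0.589, 0.808, -0.002]
contact_force: [1.0, 0.9, -1.5]
finger_gap: 0.0387
gripper_force: 40.8
```

>>> {"op": "move_arm", "data": {
  "series": [
    [[-0.176, -0.014, -0.006, 0, 0, 0.032, -0.2], [-0.348, -0.003, 0.018, 0, 0, 0.063, -0.2], [-0.52, 0.009, 0.042, 0, 0, 0.094, -0.2], [-0.692, 0.021, 0.066, 0, 0, 0.125, -0.2], [-0.863, 0.033, 0.09, 0, 0, 0.157, -0.2]]
  ]
}}

```text
time: 48.2
tool_pos: [0.5833, -0.2617, 0.2227]
eef_rot: [-0.001, 0.684, 0.729, -0.002]
contact_force: [0.6, -0.1, -0.1]
finger_gap: 0.0387
gripper_force: 40.8
```

>>> {"op": "move_arm", "data": {
  "series": [
    [[-0.164, 0.053, 0.024, 0, 0, 0.031, -0.2], [-0.217, 0.107, 0.1, 0, 0, 0.031, -0.2], [-0.269, 0.161, 0.2, 0, 0, 0.031, -0.2], [-0.321, 0.215, 0.3, 0, 0, 0.031, -0.2], [-0.321, 0.215, 0.3, 0, 0, 0.031, -0.2]]
  ]
}}

```text
time: 48.82
tool_pos: [0.6402, -0.3368, 0.1433]
eef_rot: [-0.004, 0.701, 0.713, -0.003]
contact_force: [-0.2, 0.7, -0.9]
finger_gap: 0.0388
gripper_force: 40.8
```

Run:
```python
from h import *
s=manip.state();print(np.round(s["tool_pos"],4),np.round(s["eef_rot"],4),s["finger_gap"])
d,s=img("wrist");P=cloud(d,s,"wrist"); z0=s["tool_pos"][2]; b=near(P,s["tool_pos"],(z0-.006,z0+.02),.06)
m=cv2.morphologyEx(((abs(P[...,2]-z0-.01)<.012)&(abs(P[...,0]-s["tool_pos"][0])<.019)).astype(np.uint8),cv2.MORPH_OPEN,np.ones((3,3))); g=P[m>0]
print("held",np.nanmin(g,0),np.nanmax(g,0),np.median(g[:,2])-z0)
q=(.643,-.3365)
plan([(*q,.08,91,-.2,2),(*q,.055,91,-.2,3)])
```

```text
[ 0.6402 -0.3368  0.1433] [-0.0042  0.7013  0.7128 -0.0032] 0.03876567770078406
held [ 0.62120079 -0.38285412  0.14455975] [ 0.65919305 -0.29233557  0.16342719] 0.00931797223449457
psi 90.9537682713332 j [-33.  35.  35.  91.  -0.  56.]
[[[0.0,0.006,0.132,-0.005,0.0,0.0,-0.2],[0.0,0.012,0.264,-0.005,0.0,-0.001,-0.2],[0.0,0.012,0.297,-0.005,0.0,-0.001,-0.2],[0.0,0.012,0.33,-0.005,0.0,-0.001,-0.2],[0.0,0.013,0.364,-0.005,0.0,-0.001,-0.2]]]
```

Held cleanly: the bar spans y −0.383 to −0.292 and its top is about 9 mm above the TCP. Lowering onto the first bar.

>>> {"op": "move_arm", "data": {
  "series": [
    [[0, 0.006, 0.132, -0.005, 0, 0, -0.2], [0, 0.012, 0.264, -0.005, 0, 0, -0.2], [0, 0.012, 0.297, -0.005, 0, 0, -0.2], [0, 0.012, 0.33, -0.005, 0, 0, -0.2], [0, 0.012, 0.33, -0.005, 0, 0, -0.2]]
  ]
}}

```text
time: 49.5
tool_pos: [0.6448, -0.3377, 0.0673]
eef_rot: [0.003, 0.701, 0.713, 0.001]
contact_force: [0.1, 0.6, -0.8]
finger_gap: 0.0392
gripper_force: 40.8
```

Run:
```python
from h import *
s=manip.state();print(np.round(s["tool_pos"],4),np.round(s["eef_rot"],4),s["finger_gap"])
plan([(.643,-.3365,.0455,91,-.2,4)])
```

```text
[ 0.6448 -0.3377  0.0673] [3.300e-03 7.011e-01 7.131e-01 6.000e-04] 0.039248796861377874
psi 90.9704674950754 j [-33.  34.  26.  82.  -0.  56.]
[[[0.001,-0.002,0.022,0.003,0.002,0.0,-0.2],[0.003,-0.004,0.044,0.003,0.002,0.0,-0.2],[0.004,-0.006,0.065,0.003,0.002,0.0,-0.2],[0.005,-0.008,0.087,0.003,0.002,0.0,-0.2]]]
```

>>> {"op": "move_arm", "data": {
  "series": [
    [[0.001, -0.002, 0.022, 0.003, 0.002, 0, -0.2], [0.003, -0.004, 0.044, 0.003, 0.002, 0, -0.2], [0.004, -0.006, 0.065, 0.003, 0.002, 0, -0.2], [0.004, -0.007, 0.08, 0.003, 0.002, 0, -0.2], [0.004, -0.007, 0.08, 0.003, 0.002, 0, -0.2]]
  ]
}}

```text
time: 50.12
tool_pos: [0.6423, -0.3363, 0.0452]
eef_rot: [-0.001, 0.701, 0.713, -0.0]
contact_force: [0.3, -0.2, -0.6]
finger_gap: 0.039
gripper_force: 40.8
```

Run:
```python
from h import *
s=manip.state();print(np.round(s["tool_pos"],4),np.round(s["eef_rot"],4),s["finger_gap"],s["contact_force"])
```

```text
[ 0.6423 -0.3363  0.0452] [-9.000e-04  7.011e-01  7.130e-01 -3.000e-04] 0.0390419720938674 [ 0.34676552 -0.18403412 -0.56425239]
```

Now open, lift and withdraw.

>>> {"op": "move_arm", "data": {
  "series": [
    [[0, 0, 0, 0, 0, 0, 0.1], [0, 0, 0, 0, 0, 0, 0.1], [0, 0, 0, 0, 0, 0, 0.1], [0, 0, -0.15, 0, 0, 0, 0.1], [0, 0, -0.35, 0, 0, 0, 0.1]]
  ]
}}

```text
time: 50.75
tool_pos: [0.6415, -0.3358, 0.132]
eef_rot: [-0.003, 0.701, 0.713, -0.001]
contact_force: [0.5, 0.3, 1.2]
finger_gap: 0.0469
gripper_force: 0.0
```

>>> {"op": "move_arm", "data": {
  "series": [
    [[0, 0, -0.2, 0, 0, 0, 0.1], [0, -0.2, -0.4, 0, 0, 0, 0.1], [0, -0.4, -0.4, 0, 0, 0, 0.1], [0, -0.6, -0.4, 0, 0, 0, 0.1], [0, -0.8, -0.4, 0, 0, 0, 0.1]]
  ]
}}

```text
time: 51.38
tool_pos: [0.4415, -0.3401, 0.2345]
eef_rot: [0.001, 0.701, 0.713, -0.0]
contact_force: [-0.8, -0.5, 0.4]
finger_gap: 0.0471
gripper_force: 0.0
```

Run:
```python
from h import *
s=manip.state();print(np.round(s["tool_pos"],4))
d,s=img("top");P=cloud(d,s,"top"); print(*bins(P,CA),sep="\n")
b=near(P,(.643,-.337),(.049,.06),.046); print("placed2",len(b),cv2.minAreaRect((b[:,:2]*1000).astype(np.float32)),np.median(b[:,2]))
a=cv2.resize(d["color"][80:200,300:420],(400,400),interpolation=cv2.INTER_CUBIC)
e,s=img("side");Q=cloud(e,s,"side");bb=e["color"][190:384,130:400]
cv2.imwrite("pics/f.png",np.hstack([a,cv2.resize(bb,(400,400),interpolation=cv2.INTER_CUBIC)]))
g=Q[(Q[...,2]>.07)&(Q[...,2]<.085)]; L=np.array([inlane(p) for p in g]); m=(abs(L[:,1])<.05)&(L[:,0]>-.05)&(L[:,0]<.3); print(np.histogram(L[m,0],bins=np.arange(-.05,.31,.01))[0],L[m,0].min())
```

```text
[ 0.4415 -0.3401  0.2345]
(array([44., 47.]), array([121., 252.]), 45.5, 46.5)
(array([ -0., -94.]), array([91., 88.]), 1.0, -90.0)
placed2 268 ((629.7640380859375, -335.9504089355469), (89.00760650634766, 65.26282501220703), 89.88568878173828) 0.05345407380190459
[ 0  0  0  0  0  0  0 25 55 63 82 71 64 13 42 51 61 69 68 30 61 66 35 58
 76 53 56 81 75 58 11  0  0  0  0] 0.022289010926362852
```

View pics/f.png

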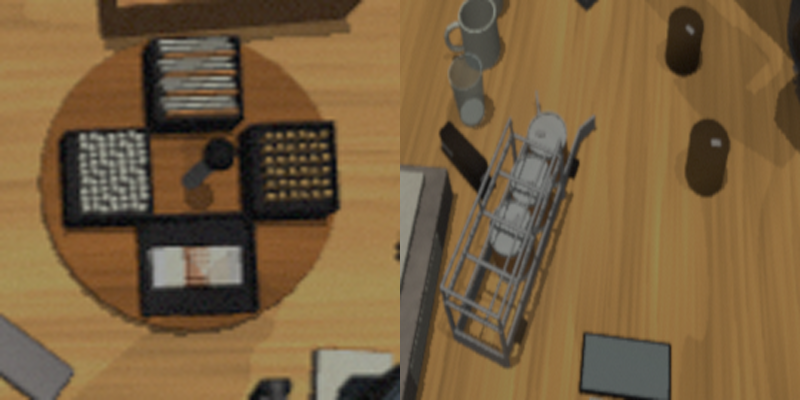

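The final picture shows the tray facing front (within about 1°), with both bars stacked flat in it at (196,268). The three tins stand upright between the rails at (545,130), (530,172) and (512,225). Nothing else has moved, so I'm handing in.

```bash
python3 -c "
from bench import manip
print(manip.hand_in())"
```

```text
the job is handed in; nothing more can be done
None
```

The job is handed in: three tins stand upright in the rack lane, the caddy tray faces front to within about 1°, and both chocolate bars lie flat in it, one on top of the other; the hand-in returned no verdict.

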